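# Lock the two halves of the bracelet riser with its cam

## Robot

A 7-joint arm with a two-finger parallel gripper is mounted at the origin on the work surface. World frame = base frame: x ahead of the robot, y to its left, z up, the work surface at z = 0. Lengths are in m, angles in rad, forces in N, time in s.
With the tool pointing down it reaches from about 0.35 to 0.9 m from the base axis. Payload 8.1 kg.
Tool frame: the origin (TCP) lies on the mounting face of the last link; the fingertips stand 178 mm ahead of it and the grasp point (between the pads) lies 159 mm ahead of it; y points along the fingers, z is the direction in which the jaws open and shut, and the axes are right-handed (so a half turn about y gives the same grasp; the last joint's range is limited). The gripper opens to 92 mm and grips with 3 to 60 N. Pads are 19 mm wide; open, the fingers measure 130 mm over their backs; the gripper's body (75 mm by 190 mm) begins 47 mm behind the grasp point.
Start: joints at [-1.353, 0.434, 0.025, 1.573, -0.012, 1.134, -0.075], TCP at [0.197, 0.593, 0.405] pointing down, gripper open.
Joint ranges: [-2.62, 2.62], [-0.44, 2.09], [-1.27, 1.32], [0.08, 2.57], [-1.32, 4.46], [0.12, 2], [-2.74, 2.74]. Speed limits (rad/s): [2.22, 2.22, 3.01, 3.01, 3.14, 3.14, 3.14].

## Interface

Orientations are given as a rotation vector (axis times angle).
In Python, from cell import arm gives the robot as it stands. The module is installed in compiled form; this text tells all that it offers.
- The arm moves only by the tool play_rows, never from a script. Its argument "increments" is a list of rows, each an object of numbers: "x", "y", "z": the shift along the tool's x, y, z in m; "spin": the turn about the tool's y in rad; "jaw": the opening, from -1 (shut) to 1 (fully open), so that 0 is half open. A call has 1 to 12 rows; each row is the pose to reach, as a shift and turn from the pose measured when the call began, along the tool's axes at that moment; what a row does not reach only later rows make up. A row lasts 1/8 s, in which the tool goes at most 62.5 mm and 10.7 degrees, less where a joint would pass 70% of its speed; a pose out of reach is approached as far as the arm can. A call with a gripper value outside its range is refused whole. The fingers move at their own pace and stop on an object; "force" is the grip in N (left out, the last holds). Time passes only in rows, so rows that repeat a pose let the fingers close. It gives the time, the measured TCP pose, the force and the opening at its end, in the units of the state.
- arm.observe(): the state, without advancing time (a new reading comes with each control period).
- arm.get_image(name): name is "scene" or "top" or "wrist"; returns (picture, depth): 384x512x3 uint8, blue, green, red; 384x512 float32, m along the optical axis (not along the pixel's ray), 0 where there is no reading.
- arm.get_calibration(name): a dict with "mtx" (3x3 intrinsics, pixels), "cam_to_world" (4x4, takes a point from camera to world coordinates); the wrist camera has in their place "mount" (4x4, takes a point from camera to tool coordinates, whose origin is the TCP and whose axes are the tool frame's). Camera axes: x right, y down, z forward; pixel columns grow to the right and rows downward; lengths in m; the calibration is good to about 2 mm. A picture is of the moment at which its call begins: read the wrist's pose just before it. get_calibration takes no time and is no camera call.
- arm.sign_off(): hands the job in, once; it reports no verdict.
The state is a dict: "clock": time; "joints": joint angles; "dq": joint speeds; "joint_efforts": joint torques, N m; "position": TCP position; "ee_rot": TCP orientation; "force": force on the tool from outside, world axes, zero at the start; "ft_torque": the same for the moment, N m; "width": opening from 0.0 (shut) to 1.0 (fully open).
Only numpy, scipy, OpenCV 4.12 (cv2) and the standard library are available. Lean on these libraries where they do the work, as an engineer would, in place of code of your own. Each camera call takes 0.05 s, during which the arm holds its last target.

## Task

Push the loose half of the white bracelet riser up against the sprung plungers of the fixed half, then take the stubby screwdriver from its wooden stand and turn the slotted cam disc clockwise until it has drawn the two halves together with no gap and comes up tight - stop there, do not force it. Put the screwdriver back in its stand and leave everything else on the counter where it is.

Things in the scene. Friction and masses are not known exactly. Their poses are not given: they have to be found in the camera images.
- base: Fixed half of the white riser, 130 x 132 mm, 40 mm high; two black posts with bracelets (tops 110 mm above the counter) at its closed end. Origin: on the counter, at the middle of the foot of the joint face; x points out of that face to the loose half, z up; it fills x = -130 to 0, y = -66 to +66 mm.
- bore (a point): Middle of the bolt bore in the base's joint face, 21 mm up, axes as the base; bore 11 mm wide, 22 mm high. At y = +-50 mm beside it two sprung steel plungers stand 3 mm out of the face (1 N each at first touch, 2.5 N each when flush), so the halves spring apart by up to 3 mm again until the cam holds them.
- side: Loose half of the riser, white block 90 x 132 mm, 40 mm high, about 0.6 kg, two black posts (26 x 20 mm, 50 mm tall) on top at x = 45, y = +-30 mm. Origin: on the counter, middle of the foot of its joint face; axes as the base; it fills x = 0 to 90 mm. Its x in the base's frame is the gap between the halves: 9 to 15 mm at the start, 0 when shut. Slides on the counter.
- side_end (a point): Middle of the loose half's outer end face, 20 mm above the counter, axes as the loose half (x points out of this face): push here, against x.
- bolt: Steel bolt reaching about 19 mm out of the loose half's joint face, already started in the bore, which guides it; the upright pin (6 mm thick) on its end is the head that the cam grabs, only when the gap is under 4 mm. Screwed in more or less each time (+-2 mm). Origin: as the loose half's, shifted by that amount.
- slot (a point): Centre of the top of the slotted steel cam disc, 46 mm above the counter, 26 mm behind the joint face, midway across. Disc 44 mm across, 6 mm above the white top. The straight slot through its centre is 18 mm long, 4 mm wide, 5.7 mm deep; this point's x axis lies along the slot and turns with the disc.
- cam (a joint): Turn of the disc, rad, clockwise from above; 0 = slot square to the joint face, open to the bolt. Starts at -0.3 to 0. Rubs with 0.1 N m, grabs at 0.3 to 0.8, draws in with 0.12 to 0.26 N m, shuts and comes tight somewhere from 0.8 to 1.5, where torque climbs: 0.3 to 0.33 N m is tight, over 0.37 overstrains it. End stop 1.75. Stays about where left.
- driver: Stubby black screwdriver standing blade down in the stand, 118 mm long, 0.12 kg. Origin: middle of the blade's tip; z up the tool, x along the blade's width. Blade 14 mm wide, 2.5 mm thick; shank 10 mm across; flange 36 mm across at 60 to 64 mm from the tip; square handle 26 x 26 mm, faces square to x and y, at 64 to 118 mm. In the stand the tip is 2 mm above the counter.
- stand: Fixed wooden block 64 x 64 mm, 62 mm high, with an upright round hole 25 mm across right through it; the screwdriver's flange rests on its top. Origin: middle of its underside, axes along its sides.
- cuff_a: Loose steel C-shaped bracelet lying flat, 61 mm across, 22 mm high; bystander. Origin: middle of its underside.
- cuff_b: Loose brass C-shaped bracelet lying flat, 59 mm across, 14 mm high; bystander. Origin: middle of its underside.
- jar: Amber polish jar with a metal cap, 48 mm across, 50 mm high; bystander. Origin: middle of its underside.
- ringbox: Small black ring box, 50 x 50 mm, 36 mm high; bystander. Origin: middle of its underside.
- slimdriver: Slim wooden-handled screwdriver lying on the counter, 160 mm long, 26 mm thick, blade 6.5 mm, too small for the cam; bystander. Origin: middle of its underside, x towards its blade.
Not all that is in view belongs to the job. Leave any red look-alike of the side alone.

How it is judged:
By the outcome, as a careful person would: the job done as asked, in the order asked, and still so for the second after the job is handed in, with the robot touching nothing.
It also fails if it takes over 72 s, if anything falls off the work surface, if the arm or the gripper's body presses on something with over 40 N, if the wrist force passes 120 N, or if a joint passes its speed limit or range.

## Working session

There is one attempt and no reset: what is moved stays moved. The work goes in short steps, Python scripts to look and compute and a tool call to move; the robot and the scene stay as the last step left them, time stands still between calls to the robot, and variables do not carry over. Pictures are saved under pics/ and viewed, and the job is handed in when it is done.

Besides the shell and the picture viewer there is one more tool, called as name(argument=value, ...) on one line, values as JSON. play_rows: Moves the arm, as the interface text tells. Its arguments: {"type":"object","properties":{"increments":{"type":"array","items":{"type":"object","properties":{"x":{"type":"number"},"y":{"type":"number"},"z":{"type":"number"},"spin":{"type":"number"},"jaw":{"type":"number"}}}},"force":{"type":"number"}},"required":["increments"]}

```bash
mkdir -p pics
cat > h.py <<'E'
import numpy as np,cv2
from scipy.spatial.transform import Rotation as R
from cell import arm
np.set_printoptions(precision=4,suppress=True)
def T():
    s=arm.observe();M=np.eye(4);M[:3,:3]=R.from_rotvec(s['ee_rot']).as_matrix();M[:3,3]=s['position'];return M
def grab(n,f):
    s=T();im,d=arm.get_image(n);c=arm.get_calibration(n)
    M=c['cam_to_world'] if 'cam_to_world' in c else s@np.array(c['mount'])
    cv2.imwrite(f'pics/{f}.png',im);np.savez(f'pics/{f}.npz',im=im,d=d,M=M,K=c['mtx'])
    return im,d,np.array(M),np.array(c['mtx'])
def load(f):
    z=np.load(f'pics/{f}.npz');return z['im'],z['d'],z['M'],z['K']
def pt(f,u,v,z=None):
    im,d,M,K=load(f)
    r=np.linalg.inv(K)@[u,v,1.]
    if z is None:
        return (M@np.r_[r*d[int(round(v)),int(round(u))],1])[:3]
    r=M[:3,:3]@r;o=M[:3,3];return o+r*(z-o[2])/r[2]
def cloud(f):
    im,d,M,K=load(f);v,u=np.mgrid[:d.shape[0],:d.shape[1]]
    P=np.stack([(u-K[0,2])/K[0,0]*d,(v-K[1,2])/K[1,1]*d,d],-1)@M[:3,:3].T+M[:3,3]
    P[d==0]=np.nan;return P
def proj(f,p):
    im,d,M,K=load(f);q=np.linalg.inv(M)@np.r_[p,1];q=K@q[:3];return q[:2]/q[2]
def crop(f,u0,v0,u1,v1,k,out):
    im=load(f)[0];c=cv2.resize(im[v0:v1,u0:u1],None,fx=k,fy=k,interpolation=cv2.INTER_CUBIC);cv2.imwrite(f'pics/{out}.png',c)
E
python3 - <<'E'
from h import *
s=arm.observe();print(s);print(T())
grab('scene','s0');grab('top','t0');grab('wrist','w0')
print(arm.get_calibration('wrist'))
for n in('s0','t0','w0'):print(load(n)[2],load(n)[3])
E
```

```text
{'clock': 0.0, 'joints': array([-1.3526,  0.4352,  0.025 ,  1.5741, -0.0116,  1.134 , -0.0751]), 'dq': array([-0.0001,  0.0001, -0.0005, -0.0004,  0.0011,  0.0014,  0.0006]), 'joint_efforts': array([ -0.0006, -66.782 ,   0.9847, -31.4469,  -0.0605,   0.0426,
         0.0002]), 'position': array([0.197 , 0.5929, 0.4039]), 'ee_rot': array([-1.5577,  0.252 , -0.2518]), 'force': array([-0.7063,  0.0943, -0.6824]), 'ft_torque': array([-0.0221, -0.017 , -0.0723]), 'width': 1.0016145628594693}
[[ 0.949  -0.0004  0.3154  0.197 ]
 [-0.3154 -0.0015  0.949   0.5929]
 [ 0.0001 -1.     -0.0016  0.4039]
 [ 0.      0.      0.      1.    ]]
{'mtx': array([[287.1354,   0.    , 257.8206],
       [  0.    , 287.1354, 187.7262],
       [  0.    ,   0.    ,   1.    ]]), 'mount': array([[-0.0001,  0.9645,  0.2642, -0.0709],
       [ 0.0006, -0.2642,  0.9645,  0.0192],
       [ 1.    ,  0.0002, -0.0006,  0.    ],
       [ 0.    ,  0.    ,  0.    ,  1.    ]])}
[[-0.1297  0.6162 -0.7769  1.4332]
 [ 0.9914  0.0677 -0.1118  0.14  ]
 [-0.0163 -0.7847 -0.6196  0.7672]
 [ 0.      0.      0.      1.    ]] [[468.6577   0.     262.1395]
 [  0.     468.6577 189.8697]
 [  0.       0.       1.    ]]
[[-0.0063 -0.9978  0.0666  0.4767]
 [-0.9999  0.0054 -0.014   0.0324]
 [ 0.0136 -0.0667 -0.9977  1.2356]
 [ 0.      0.      0.      1.    ]] [[409.1101   0.     251.3146]
 [  0.     409.1101 192.1294]
 [  0.       0.       1.    ]]
[[ 0.3154  0.9154  0.2502  0.1298]
 [ 0.949  -0.3036 -0.0853  0.6153]
 [-0.0021  0.2643 -0.9644  0.3848]
 [ 0.      0.      0.      1.    ]] [[287.1354   0.     257.8206]
 [  0.     287.1354 187.7262]
 [  0.       0.       1.    ]]
```

View pics/s0.png

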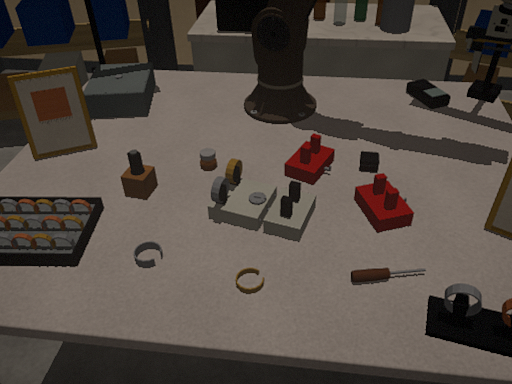

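View pics/t0.png

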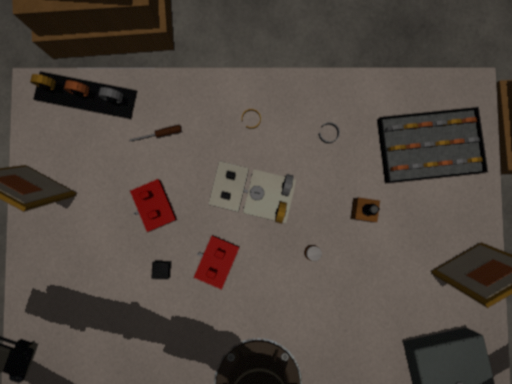

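View pics/w0.png

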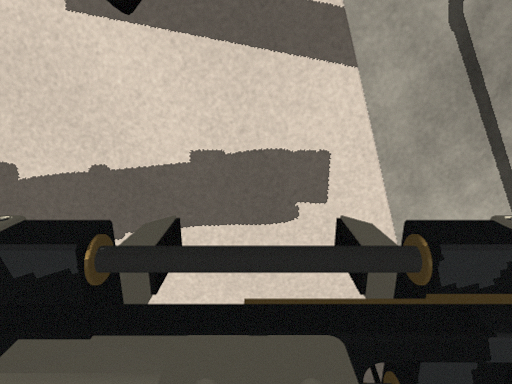

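The top view shows the white riser: loose half at (229,187), fixed half at (269,193), disc at (257,192). The driver and its stand are at (366,210). Two red look-alikes sit at (153,205) and (217,262), and they are not the target. Next I'll enlarge and measure.

Run:
```python
from h import *
crop('t0',195,145,395,235,4,'t0c')
crop('s0',110,140,330,250,3.6,'s0c')
P=cloud('t0')
im=load('t0')[0]
def rect(m,name):
    q=P[m][:,:2].astype(np.float32);print(name,len(q),cv2.minAreaRect(q),np.nanmedian(P[m],0))
z=P[...,2];X,Y=P[...,0],P[...,1]
v,u=np.mgrid[:384,:512]
print('table z',np.nanmedian(z[100:120,300:320]))
mb=(u>205)&(u<300)&(v>155)&(v<230)&(z>.033)&(z<.055)
n,l=cv2.connectedComponents(mb.astype(np.uint8))
for i in range(1,n):
    if (l==i).sum()>50: rect(l==i,'riser')
m=(u>345)&(u<385)&(v>190)&(v<230)&(z>.05)&(z<.07);rect(m,'stand')
m=(u>345)&(u<390)&(v>190)&(v<230)&(z>.1)&(z<.14);rect(m,'driver top')
```

```text
table z -0.0019447976564852532
riser 1212 ((0.5746408700942993, 0.08256368339061737), (0.08995265513658524, 0.1323830783367157), 76.07286834716797) [0.5747 0.081  0.0383]
riser 1631 ((0.5449417233467102, -0.03760528564453125), (0.12981180846691132, 0.13211417198181152), 75.9605712890625) [ 0.5449 -0.0273  0.0387]
stand 368 ((0.5027844309806824, -0.31804588437080383), (0.06701181828975677, 0.06401244550943375), 81.60169219970703) [ 0.5018 -0.3089  0.0603]
driver top 108 ((0.5021846294403076, -0.31882262229919434), (0.027533134445548058, 0.026493163779377937), 48.583499908447266) [ 0.503  -0.3156  0.1183]
```

View pics/t0c.png

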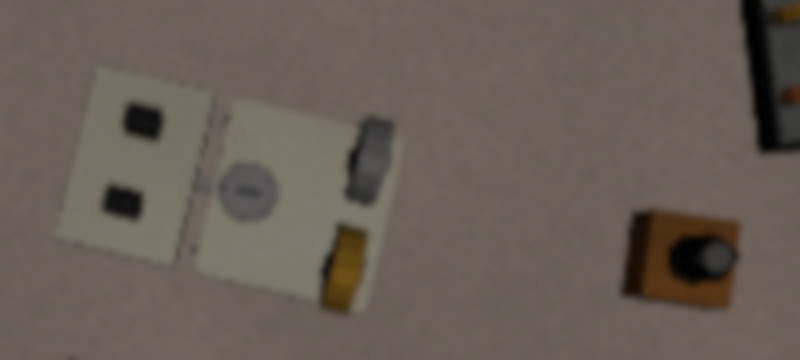

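View pics/s0c.png

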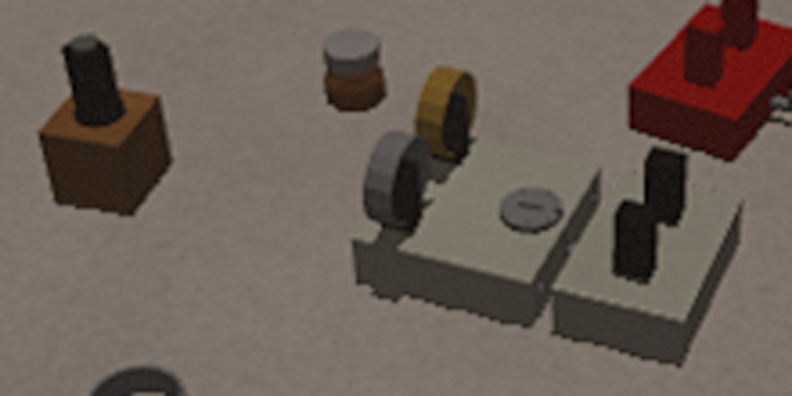

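play_rows(increments=[{"x": 0.513, "y": 0.08, "z": -0.286, "spin": 1.492, "jaw": 0.0}, {"x": 0.513, "y": 0.08, "z": -0.286, "spin": 1.492, "jaw": 0.0}, {"x": 0.513, "y": 0.08, "z": -0.286, "spin": 1.492, "jaw": 0.0}, {"x": 0.513, "y": 0.08, "z": -0.286, "spin": 1.492, "jaw": 0.0}, {"x": 0.513, "y": 0.08, "z": -0.286, "spin": 1.492, "jaw": 0.0}, {"x": 0.513, "y": 0.08, "z": -0.286, "spin": 1.492, "jaw": 0.0}, {"x": 0.513, "y": 0.08, "z": -0.286, "spin": 1.492, "jaw": 0.0}, {"x": 0.513, "y": 0.08, "z": -0.286, "spin": 1.492, "jaw": 0.0}, {"x": 0.513, "y": 0.08, "z": -0.286, "spin": 1.492, "jaw": 0.0}, {"x": 0.513, "y": 0.08, "z": -0.286, "spin": 1.492, "jaw": 0.0}, {"x": 0.513, "y": 0.08, "z": -0.286, "spin": 1.492, "jaw": 0.0}, {"x": 0.513, "y": 0.08, "z": -0.286, "spin": 1.492, "jaw": 0.0}])

```text
clock: 1.65
position: [0.5931, 0.1605, 0.3242]
ee_rot: [-1.087, 1.385, -1.385]
force: [0.6, -0.5, 0.3]
width: 0.498
```

Run:
```python
from h import *
s=arm.observe();print(s['clock'],s['joints'],s['force'],s['width'],s['dq']);print(T())
grab('wrist','w1')
P=cloud('w1');z=P[...,2];v,u=np.mgrid[:384,:512]
m=(z>.033)&(z<.05)&(v<235)
n,l=cv2.connectedComponents(m.astype(np.uint8))
for i in range(1,n):
    if (l==i).sum()>300: print(cv2.minAreaRect(P[l==i][:,:2].astype(np.float32)),np.median(P[l==i],0))
```

```text
1.65 [-0.6644  0.5174  0.4605  1.7232 -0.2701  0.9658 -0.3422] [ 0.6209 -0.475   0.2548] 0.49833608240067095 [-0.0202 -0.011  -0.0091  0.004   0.001  -0.0006  0.002 ]
[[-0.239  -0.0013  0.971   0.5931]
 [-0.971  -0.0007 -0.239   0.1605]
 [ 0.0009 -1.     -0.0011  0.3242]
 [ 0.      0.      0.      1.    ]]
((0.5221588611602783, 0.3061353862285614), (0.1324496865272522, 0.0909552201628685), 23.00811767578125) [0.5192 0.2955 0.0406]
((0.5825818777084351, 0.12027086317539215), (0.016949281096458435, 0.08564186841249466), 76.15890502929688) [0.583  0.1211 0.0406]
```

View pics/w1.png

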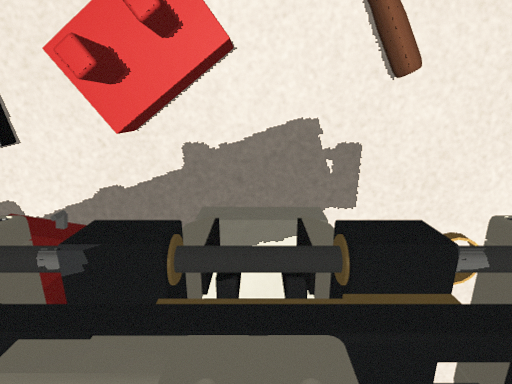

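Run:
```python
from h import *
P=cloud('t0');M=T()
q=(P-M[:3,3])@M[:3,:3]
m=(P[...,2]>.07)&(np.abs(q[...,0])<.16)&(np.abs(q[...,2])<.2)
n,l=cv2.connectedComponents(m.astype(np.uint8))
for i in range(1,n):
    k=l==i
    if k.sum()>4: print(q[k][:,[0,2]].min(0),q[k][:,[0,2]].max(0),P[k][:,2].max(),np.argwhere(k).mean(0))
```

```text
[0.068  0.0211] [0.0934 0.0404] 0.09250492888700501 [174.697  230.3182]
[-0.1548 -0.0943] [-0.1268 -0.068 ] 0.09309999432901361 [194.9091 144.6364]
[ 0.0677 -0.0388] [ 0.0931 -0.0191] 0.09312315264676596 [195.1618 225.3088]
[-0.1173 -0.1429] [-0.0908 -0.1147] 0.09154942448319092 [214.3636 152.9481]
[ 0.0895 -0.1994] [ 0.1165 -0.1823] 0.0927252818231159 [253.5833 219.4833]
```

play_rows(increments=[{"x": 0, "y": 0.06, "z": 0, "spin": 0}, {"x": 0, "y": 0.12, "z": 0, "spin": 0}, {"x": 0, "y": 0.126, "z": 0, "spin": 0}, {"x": 0.01, "y": 0.126, "z": 0, "spin": 0}, {"x": 0.016, "y": 0.126, "z": 0, "spin": 0}, {"x": 0.019, "y": 0.126, "z": 0, "spin": 0}, {"x": 0.022, "y": 0.126, "z": 0, "spin": 0}, {"x": 0.025, "y": 0.126, "z": 0, "spin": 0}, {"x": 0.028, "y": 0.126, "z": 0, "spin": 0}, {"x": 0.03, "y": 0.126, "z": 0, "spin": 0}, {"x": 0.03, "y": 0.126, "z": 0, "spin": 0}])

```text
schema error: expected keys x, y, z, spin, jaw
```

```bash
cat >> h.py <<'E'
def riser(f):
    P=cloud(f);z=P[...,2];v,u=np.mgrid[:384,:512]
    mb=(u>205)&(u<300)&(v>155)&(v<230)&(z>.033)&(z<.055)
    n,l=cv2.connectedComponents(mb.astype(np.uint8))
    for i in range(1,n):
        if (l==i).sum()>200:print(cv2.minAreaRect(P[l==i][:,:2].astype(np.float32)))
E
python3 - <<'E'
from h import *
s=arm.observe();print(s['clock'],s['force'],s['ft_torque']);M=T();print(M)
d=np.array([.2403,.9707,0]);print('outer-face est along d',(M[:3,3]-[.5606,.0255,0])@d-.0095)
grab('scene','s2');grab('top','t2');riser('t2')
crop('s2',180,150,340,270,5,'s2c')
E
```

```text
1.7 [ 0.0312  0.6017 -0.7438] [-0.0921  0.0439  0.0416]
[[-0.2379 -0.0012  0.9713  0.5929]
 [-0.9713 -0.0004 -0.2379  0.1611]
 [ 0.0007 -1.     -0.001   0.3244]
 [ 0.      0.      0.      1.    ]]
outer-face est along d 0.12985851357376887
((0.5746859908103943, 0.08258911967277527), (0.09001913666725159, 0.13241903483867645), 76.07501220703125)
((0.5449470281600952, -0.037828803062438965), (0.130209282040596, 0.1322023570537567), 75.93538665771484)
```

View pics/s2c.png

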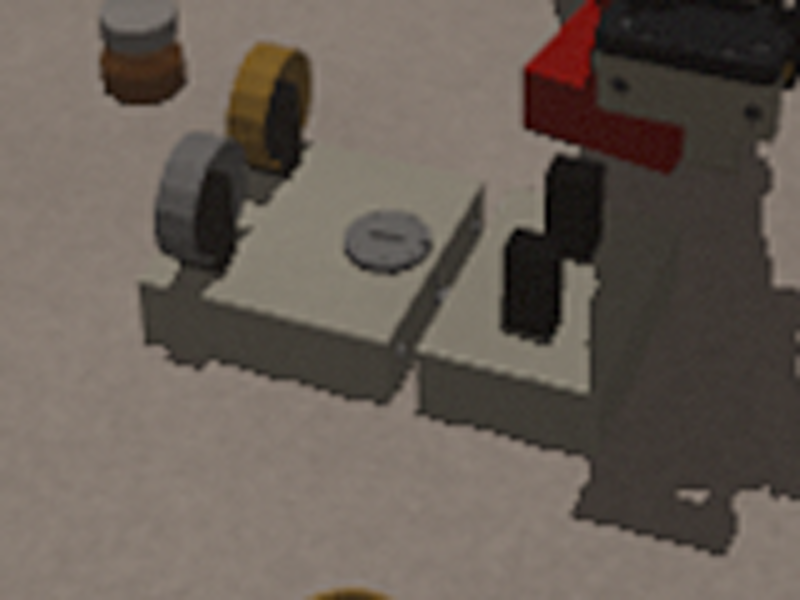

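play_rows(increments=[{"x": 0, "y": 0.06, "z": 0, "spin": 0, "jaw": 0}, {"x": 0, "y": 0.12, "z": 0, "spin": 0, "jaw": 0}, {"x": 0, "y": 0.126, "z": 0, "spin": 0, "jaw": 0}, {"x": 0.01, "y": 0.126, "z": 0, "spin": 0, "jaw": 0}, {"x": 0.016, "y": 0.126, "z": 0, "spin": 0, "jaw": 0}, {"x": 0.019, "y": 0.126, "z": 0, "spin": 0, "jaw": 0}, {"x": 0.022, "y": 0.126, "z": 0, "spin": 0, "jaw": 0}, {"x": 0.025, "y": 0.126, "z": 0, "spin": 0, "jaw": 0}, {"x": 0.028, "y": 0.126, "z": 0, "spin": 0, "jaw": 0}, {"x": 0.031, "y": 0.126, "z": 0, "spin": 0, "jaw": 0}, {"x": 0.031, "y": 0.126, "z": 0, "spin": 0, "jaw": 0}])

```text
clock: 3.18
position: [0.586, 0.1324, 0.1993]
ee_rot: [-1.085, 1.383, -1.382]
force: [2.0, 5.4, 4.5]
width: 0.5
```

Run:
```python
from h import *
s=arm.observe();print(s['clock'],s['force'],s['ft_torque']);M=T();print(M)
d=np.array([.2403,.9707,0]);print('outer-face est along d',(M[:3,3]-[.5606,.0255,0])@d-.0095)
grab('scene','s3');
crop('s3',180,150,340,270,5,'s3c')
```

```text
3.175 [1.9508 5.428  4.5142] [ 0.9357 -0.1514 -0.0319]
[[-0.236   0.0012  0.9717  0.586 ]
 [-0.9717  0.0018 -0.236   0.1324]
 [-0.002  -1.      0.0008  0.1993]
 [ 0.      0.      0.      1.    ]]
outer-face est along d 0.10041897500491216
```

View pics/s3c.png

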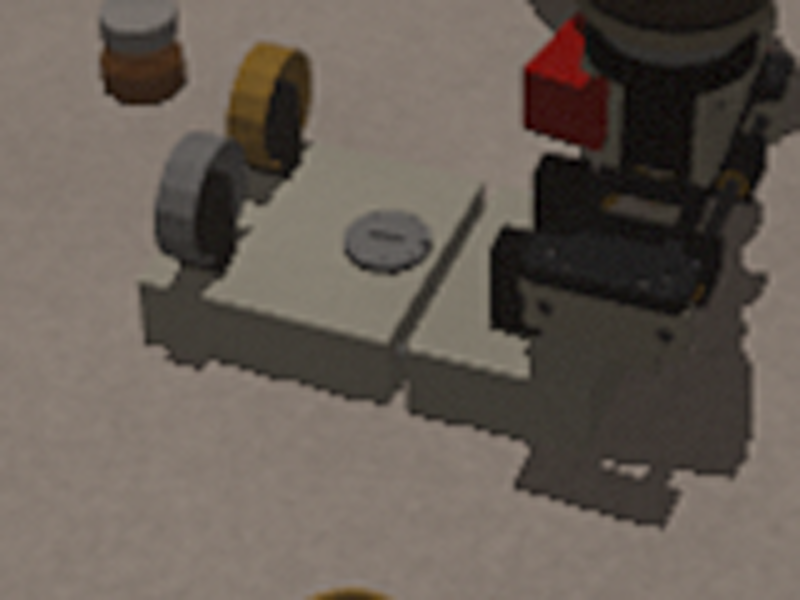

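play_rows(increments=[{"x": 0.002, "y": 0, "z": 0, "spin": 0, "jaw": 0}, {"x": 0.004, "y": 0, "z": 0, "spin": 0, "jaw": 0}, {"x": 0.006, "y": 0, "z": 0, "spin": 0, "jaw": 0}, {"x": 0.0075, "y": 0, "z": 0, "spin": 0, "jaw": 0}, {"x": 0.0085, "y": 0, "z": 0, "spin": 0, "jaw": 0}, {"x": 0.0085, "y": 0, "z": 0, "spin": 0, "jaw": 0}])

```text
clock: 3.98
position: [0.5841, 0.125, 0.1993]
ee_rot: [-1.084, 1.383, -1.38]
force: [2.1, 6.2, 0.6]
width: 0.499
```

Run:
```python
from h import *
s=arm.observe();print(s['clock'],s['force'],s['ft_torque']);M=T();print(M)
d=np.array([.2403,.9707,0]);print('outer-face est along d',(M[:3,3]-[.5606,.0255,0])@d-.0095)
grab('scene','s4');
crop('s4',180,150,340,270,5,'s4c')
```

```text
3.975 [2.0861 6.1966 0.5604] [ 1.3785 -0.2342 -0.0259]
[[-0.2355  0.0016  0.9719  0.5841]
 [-0.9719  0.0028 -0.2355  0.125 ]
 [-0.0031 -1.      0.0009  0.1993]
 [ 0.      0.      0.      1.    ]]
outer-face est along d 0.09269351965013709
```

View pics/s4c.png

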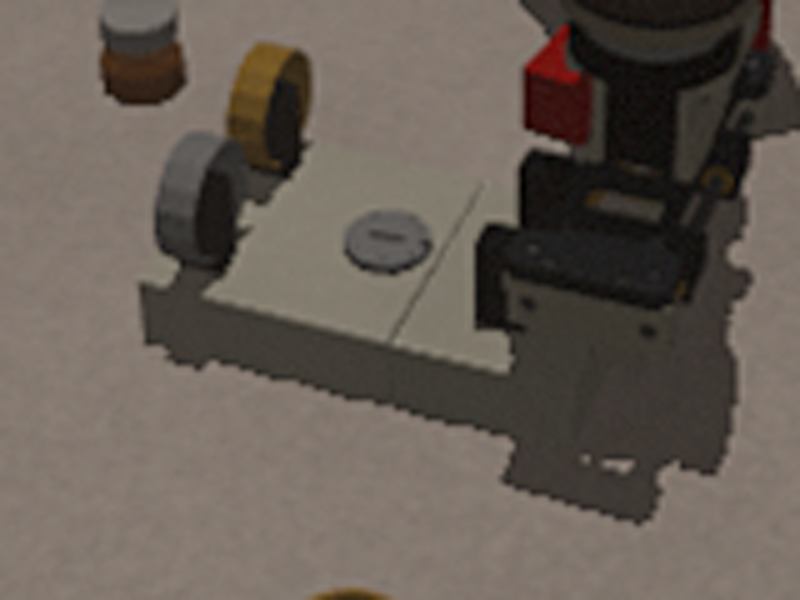

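The seam is now a thin line running from (485,185) to (390,340). I'll push a little further until the force climbs, then back off.

play_rows(increments=[{"x": 0.002, "y": 0, "z": 0, "spin": 0, "jaw": 0}, {"x": 0.003, "y": 0, "z": 0, "spin": 0, "jaw": 0}, {"x": 0.003, "y": 0, "z": 0, "spin": 0, "jaw": 0}])

```text
clock: 4.4
position: [0.5838, 0.124, 0.1995]
ee_rot: [-1.082, 1.382, -1.378]
force: [2.4, 11.3, -2.1]
width: 0.5
```

Run:
```python
from h import *
s=arm.observe();print(s['clock'],s['force'],s['ft_torque']);M=T();
d=np.array([.2403,.9707,0]);print('outer-face est along d',(M[:3,3]-[.5606,.0255,0])@d-.0095)
```

```text
4.4 [ 2.3545 11.253  -2.0984] [ 2.2613 -0.5758 -0.3241]
outer-face est along d 0.09171706396188034
```

play_rows(increments=[{"x": -0.002, "y": 0, "z": 0, "spin": 0, "jaw": 0}, {"x": -0.03, "y": 0, "z": 0, "spin": 0, "jaw": 0}, {"x": -0.03, "y": -0.06, "z": 0, "spin": 0, "jaw": 0}, {"x": -0.02, "y": -0.12, "z": 0, "spin": 0, "jaw": 0}, {"x": 0.0, "y": -0.18, "z": 0, "spin": 0, "jaw": 0.3}, {"x": 0.06, "y": -0.2, "z": 0.005, "spin": 0, "jaw": 0.6}, {"x": 0.12, "y": -0.2, "z": 0.01, "spin": 0, "jaw": 1}, {"x": 0.18, "y": -0.2, "z": 0.01, "spin": 0, "jaw": 1}, {"x": 0.24, "y": -0.2, "z": 0.015, "spin": 0, "jaw": 1}, {"x": 0.3, "y": -0.2, "z": 0.02, "spin": 0, "jaw": 1}, {"x": 0.36, "y": -0.2, "z": 0.025, "spin": 0, "jaw": 1}, {"x": 0.42, "y": -0.2, "z": 0.025, "spin": 0, "jaw": 1}])

```text
clock: 5.9
position: [0.5076, -0.2939, 0.3966]
ee_rot: [-1.082, 1.384, -1.379]
force: [1.6, 0.4, 0.6]
width: 1.002
```

play_rows(increments=[{"x": 0.045, "y": 0, "z": 0, "spin": 0, "jaw": 1}, {"x": 0.045, "y": 0, "z": 0, "spin": 0, "jaw": 1}, {"x": 0.045, "y": 0, "z": 0, "spin": 0, "jaw": 1}])

```text
clock: 6.28
position: [0.4965, -0.3376, 0.3959]
ee_rot: [-1.082, 1.386, -1.378]
force: [-0.1, 0.4, 0.3]
width: 1.0
```

Run:
```python
from h import *
s=arm.observe();print(s['clock'],s['joints'],s['force'],s['dq'],s['width']);print(T())
grab('wrist','w5');grab('top','t5');riser('t5');grab('scene','s5')
crop('s5',200,160,320,250,6,'s5c')
```

```text
6.275 [ 0.0959  0.4398  0.5978  1.6813 -0.2765  1.1083  0.5356] [-0.1089  0.4341  0.3074] [-0.027  -0.0052 -0.0182  0.0009 -0.0028 -0.001   0.0016] 1.0004180272008119
[[-0.2369  0.0004  0.9715  0.4965]
 [-0.9715  0.0058 -0.2369 -0.3376]
 [-0.0057 -1.     -0.001   0.3959]
 [ 0.      0.      0.      1.    ]]
((0.5557177662849426, 0.006081394851207733), (0.2204025685787201, 0.13205626606941223), 76.03178405761719)
```

View pics/w5.png

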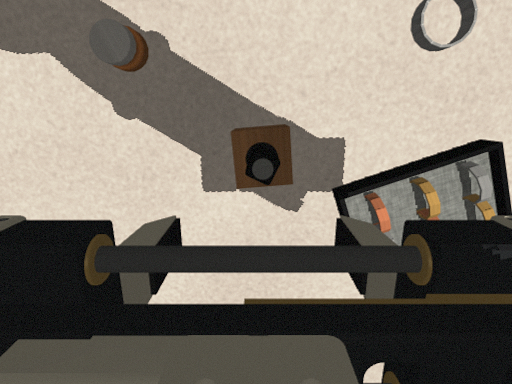

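View pics/s5c.png

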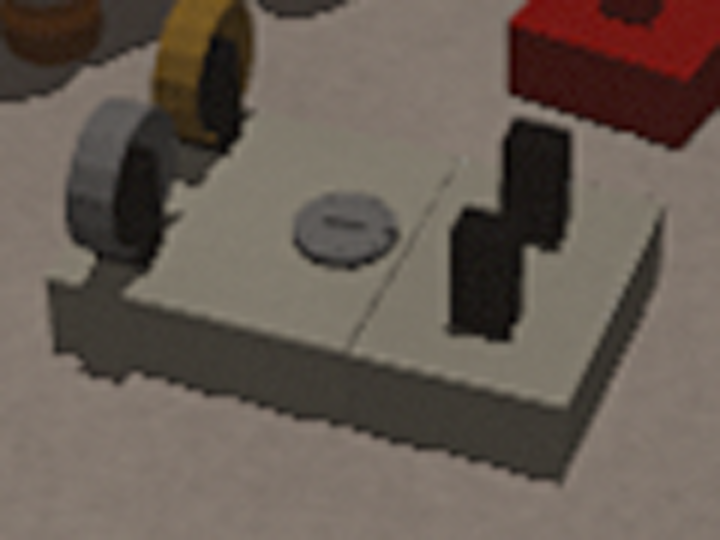

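The halves are together, 220.4 mm overall with only a thin seam. In the wrist view the handle top is near (263,168) and the stand near (262,156). I'll enlarge that.

Run:
```python
from h import *
crop('w5',222,115,307,200,7,'w5c')
P=cloud('w5');z=P[...,2];v,u=np.mgrid[:384,:512];w=(u>215)&(u<310)&(v>110)&(v<200)
M=T()
for a,b,n in((.1,.14,'top'),(.055,.068,'stand')):
    m=w&(z>a)&(z<b);q=P[m][:,:2].astype(np.float32);print(n,m.sum(),cv2.minAreaRect(q),q.mean(0),np.median(z[m]))
    g=m.astype(np.uint8);print(cv2.minAreaRect(np.argwhere(m)[:,::-1].astype(np.float32)))
```

```text
top 849 ((0.5047389268875122, -0.3182280659675598), (0.02622217684984207, 0.02580292895436287), 50.269187927246094) [ 0.5051 -0.3166] 0.12095360217440548
((261.9000244140625, 166.20001220703125), (28.621667861938477, 29.96331024169922), 26.56505012512207)
stand 2397 ((0.5053759217262268, -0.3186309039592743), (0.0643543004989624, 0.06407000124454498), 81.1532974243164) [ 0.5063 -0.3142] 0.0628385857512842
((261.7620849609375, 157.14483642578125), (58.04879379272461, 59.29447937011719), 85.2363510131836)
```

View pics/w5c.png

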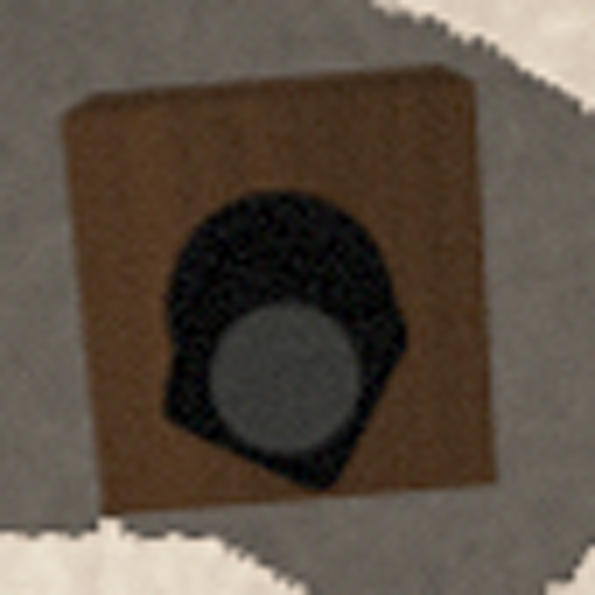

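play_rows(increments=[{"x": -0.019, "y": 0.0, "z": 0.0034, "spin": 0.18, "jaw": 1}, {"x": -0.019, "y": 0.0, "z": 0.0034, "spin": 0.36, "jaw": 1}, {"x": -0.019, "y": 0.02, "z": 0.0034, "spin": 0.447, "jaw": 1}, {"x": -0.019, "y": 0.06, "z": 0.0034, "spin": 0.447, "jaw": 1}, {"x": -0.019, "y": 0.1, "z": 0.0034, "spin": 0.447, "jaw": 1}, {"x": -0.019, "y": 0.13, "z": 0.0034, "spin": 0.447, "jaw": 1}, {"x": -0.019, "y": 0.144, "z": 0.0034, "spin": 0.447, "jaw": 1}, {"x": -0.019, "y": 0.144, "z": 0.0034, "spin": 0.447, "jaw": 1}, {"x": -0.019, "y": 0.144, "z": 0.0034, "spin": 0.447, "jaw": 0.2}, {"x": -0.019, "y": 0.144, "z": 0.0034, "spin": 0.447, "jaw": -0.3}, {"x": -0.019, "y": 0.144, "z": 0.0034, "spin": 0.447, "jaw": -0.6}, {"x": -0.019, "y": 0.144, "z": 0.0034, "spin": 0.447, "jaw": -1}], force=15)

```text
clock: 7.92
position: [0.5055, -0.3178, 0.2526]
ee_rot: [-0.8, 1.695, -1.687]
force: [0.0, -0.6, -0.8]
width: 0.613
```

Run:
```python
from h import *
s=arm.observe();print(s['clock'],s['joints'],s['force'],s['width'],.092*s['width']);print(T())
grab('wrist','w6');grab('scene','s6');crop('s6',90,100,230,220,5,'s6c')
```

```text
7.925 [ 0.0659  0.6143  0.6054  1.8394 -0.4666  0.8349  0.2242] [ 0.0095 -0.622  -0.7843] 0.613224800836061 0.056416681676917615
[[-0.6311  0.0018  0.7757  0.5055]
 [-0.7757  0.0058 -0.6311 -0.3178]
 [-0.0056 -1.     -0.0023  0.2526]
 [ 0.      0.      0.      1.    ]]
```

View pics/w6.png

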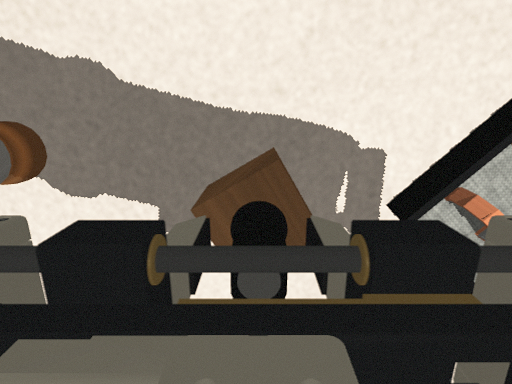

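View pics/s6c.png

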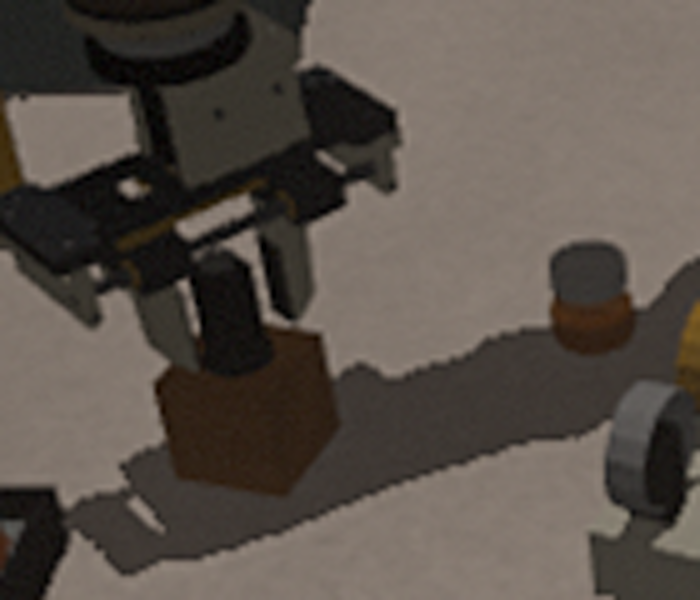

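Handle is square between the fingers and centred in the wrist view (u≈260). Closing the jaws.

play_rows(increments=[{"x": 0, "y": 0, "z": 0, "spin": 0, "jaw": -1}, {"x": 0, "y": 0, "z": 0, "spin": 0, "jaw": -1}, {"x": 0, "y": 0, "z": 0, "spin": 0, "jaw": -1}, {"x": 0, "y": 0, "z": 0, "spin": 0, "jaw": -1}, {"x": 0, "y": 0, "z": 0, "spin": 0, "jaw": -1}, {"x": 0, "y": 0, "z": 0, "spin": 0, "jaw": -1}], force=50)

```text
clock: 8.78
position: [0.5055, -0.3177, 0.2524]
ee_rot: [-0.801, 1.695, -1.686]
force: [-0.6, -0.1, 0.2]
width: 0.279
```

Run:
```python
from h import *
s=arm.observe();print(s['clock'],s['joints'],s['force'],.092*s['width']);print(T())
```

```text
8.775 [ 0.0659  0.6146  0.6053  1.8395 -0.4666  0.8348  0.2243] [-0.5651 -0.1297  0.2265] 0.025633907403618643
[[-0.631   0.0015  0.7757  0.5055]
 [-0.7757  0.0058 -0.631  -0.3177]
 [-0.0054 -1.     -0.0025  0.2524]
 [ 0.      0.      0.      1.    ]]
```

play_rows(increments=[{"x": 0, "y": -0.03, "z": 0, "spin": 0, "jaw": -1}, {"x": 0, "y": -0.08, "z": 0, "spin": 0, "jaw": -1}, {"x": 0, "y": -0.13, "z": 0, "spin": 0, "jaw": -1}, {"x": 0, "y": -0.16, "z": 0, "spin": 0, "jaw": -1}, {"x": 0, "y": -0.16, "z": 0, "spin": 0, "jaw": -1}])

```text
clock: 9.4
position: [0.5054, -0.3192, 0.4146]
ee_rot: [-0.798, 1.691, -1.689]
force: [-0.3, 0.1, -1.8]
width: 0.28
```

Run:
```python
from h import *
s=arm.observe();print(s['clock'],s['joints'],s['force'],.092*s['width']);print(T())
grab('wrist','w7');grab('scene','s7');crop('s7',90,70,210,190,5,'s7c');crop('w7',190,150,330,250,5,'w7c')
```

```text
9.4 [-0.0215  0.4394  0.7235  1.6709 -0.3208  1.1502  0.1043] [-0.2601  0.1048 -1.7881] 0.025781880242059126
[[-0.631   0.0053  0.7757  0.5054]
 [-0.7757  0.0042 -0.6311 -0.3192]
 [-0.0066 -1.      0.0014  0.4146]
 [ 0.      0.      0.      1.    ]]
```

View pics/w7c.png

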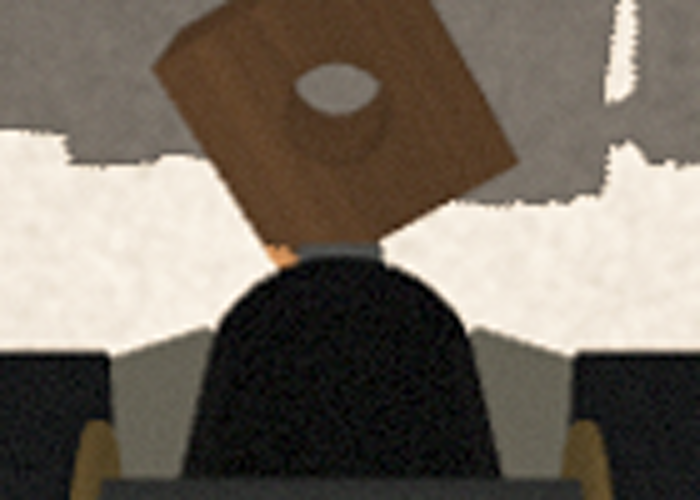

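View pics/s7c.png

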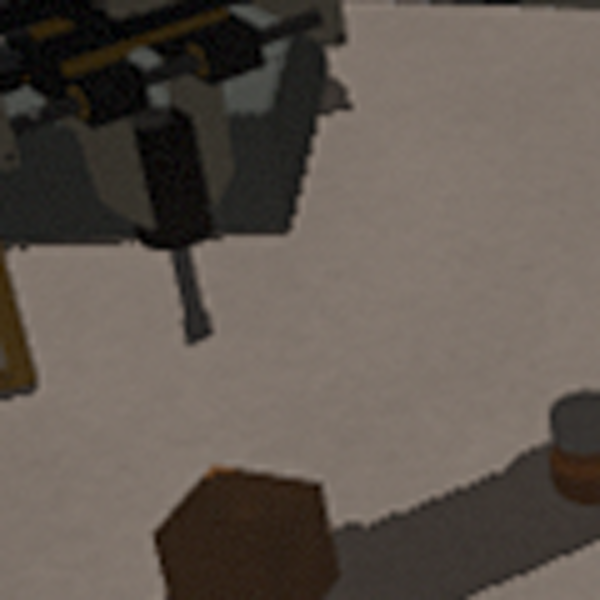

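play_rows(increments=[{"x": -0.035, "y": 0, "z": -0.021, "spin": -0.18, "jaw": -1}, {"x": -0.07, "y": 0, "z": -0.041, "spin": -0.36, "jaw": -1}, {"x": -0.105, "y": 0, "z": -0.062, "spin": -0.54, "jaw": -1}, {"x": -0.14, "y": 0, "z": -0.082, "spin": -0.72, "jaw": -1}, {"x": -0.175, "y": 0, "z": -0.102, "spin": -0.9, "jaw": -1}, {"x": -0.21, "y": 0, "z": -0.123, "spin": -1.08, "jaw": -1}, {"x": -0.245, "y": 0, "z": -0.143, "spin": -1.26, "jaw": -1}, {"x": -0.279, "y": 0, "z": -0.164, "spin": -1.44, "jaw": -1}, {"x": -0.279, "y": 0.01, "z": -0.164, "spin": -1.62, "jaw": -1}, {"x": -0.279, "y": 0.03, "z": -0.164, "spin": -1.8, "jaw": -1}, {"x": -0.279, "y": 0.05, "z": -0.164, "spin": -1.98, "jaw": -1}, {"x": -0.279, "y": 0.05, "z": -0.164, "spin": -2.04, "jaw": -1}])

```text
clock: 11.0
position: [0.5526, 0.002, 0.3603]
ee_rot: [-1.559, 0.169, -0.16]
force: [0.3, 0.1, -0.5]
width: 0.283
```

Run:
```python
from h import *
s=arm.observe();print(s['clock'],s['joints'],s['force'],s['dq']);print(T())
grab('wrist','w8');crop('w8',200,130,320,220,6.6,'w8c')
```

```text
11.0 [-0.2388  0.3613  0.1871  1.8184 -0.0875  0.9746  1.3473] [ 0.3466  0.06   -0.4932] [ 0.0735 -0.0204 -0.0934 -0.0352  0.0446  0.0171  0.3844]
[[ 0.9781 -0.0055  0.208   0.5526]
 [-0.208   0.0062  0.9781  0.002 ]
 [-0.0067 -1.      0.005   0.3603]
 [ 0.      0.      0.      1.    ]]
```

View pics/w8c.png

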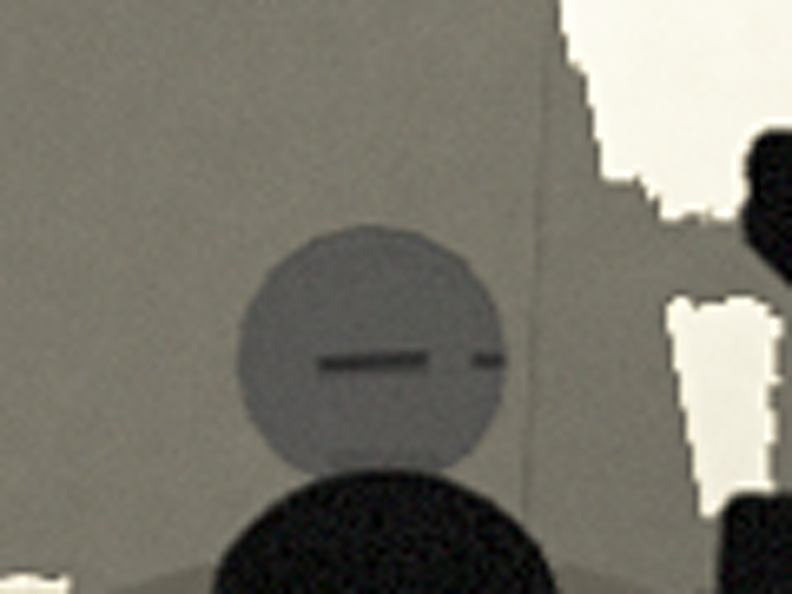

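View pics/w8.png

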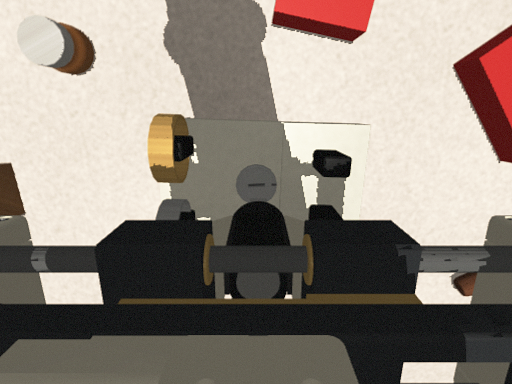

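Run:
```python
from h import *
for f in('w7','w8'):
    im,d,M,K=load(f);g=im.mean(2)
    print(f,[(v,round(g[v,253:264].mean(),1),round(float(np.median(d[v,253:264])),4)) for v in range(190,206)])
    print('row199',np.round(g[197:200,243:274].mean(0)))
m=arm.get_calibration('wrist')['mount']
s=pt('w8',256.5,184.7,.046)
M8=load('w8')[2]@np.linalg.inv(m);print(s, np.linalg.inv(M8)@np.r_[s,1])
grab('wrist','w9');M9=load('w9')[2]@np.linalg.inv(m);print(M9,arm.observe()['dq'][6])
crop('w9',230,165,285,205,12,'w9c')
```

```text
w7 [(190, np.float64(63.3), 0.3456), (191, np.float64(63.5), 0.346), (192, np.float64(63.2), 0.3454), (193, np.float64(63.6), 0.3468), (194, np.float64(64.9), 0.3468), (195, np.float64(65.0), 0.3469), (196, np.float64(65.7), 0.3476), (197, np.float64(64.9), 0.3477), (198, np.float64(70.0), 0.2405), (199, np.float64(74.9), 0.2278), (200, np.float64(79.1), 0.2249), (201, np.float64(41.8), 0.1781), (202, np.float64(15.6), 0.1761), (203, np.float64(13.9), 0.1751), (204, np.float64(16.8), 0.1753), (205, np.float64(15.5), 0.175)]
row199 [ 85.  83.  70.  84.  76.  63.  64.  69.  70.  73.  72.  70.  71.  71.
  71.  70.  70.  69.  68.  70.  68.  66.  70. 162. 217. 231. 230. 227.
 227. 228. 231.]
w8 [(190, np.float64(86.1), 0.3059), (191, np.float64(85.3), 0.3065), (192, np.float64(85.4), 0.3064), (193, np.float64(85.4), 0.3066), (194, np.float64(85.2), 0.3067), (195, np.float64(85.7), 0.3073), (196, np.float64(85.6), 0.3073), (197, np.float64(85.6), 0.3077), (198, np.float64(79.6), 0.24), (199, np.float64(76.7), 0.2268), (200, np.float64(77.2), 0.2246), (201, np.float64(40.7), 0.1782), (202, np.float64(10.6), 0.1758), (203, np.float64(15.7), 0.1751), (204, np.float64(16.0), 0.1758), (205, np.float64(15.4), 0.1756)]
row199 [ 85.  84.  87.  86.  84.  86.  84.  81.  81.  81.  79.  81.  80.  79.
  82.  84.  81.  79.  82.  79.  82.  81.  79.  82.  86.  85.  85.  88.
  96. 110. 114.]
[0.557  0.0011 0.046 ] [ 0.0066  0.3143 -0.0016  1.    ]
[[ 0.9784 -0.0041  0.2067  0.5529]
 [-0.2067  0.0063  0.9784  0.0019]
 [-0.0053 -1.      0.0053  0.3612]
 [ 0.      0.      0.      1.    ]] -0.058734852531760015
```

View pics/w9c.png

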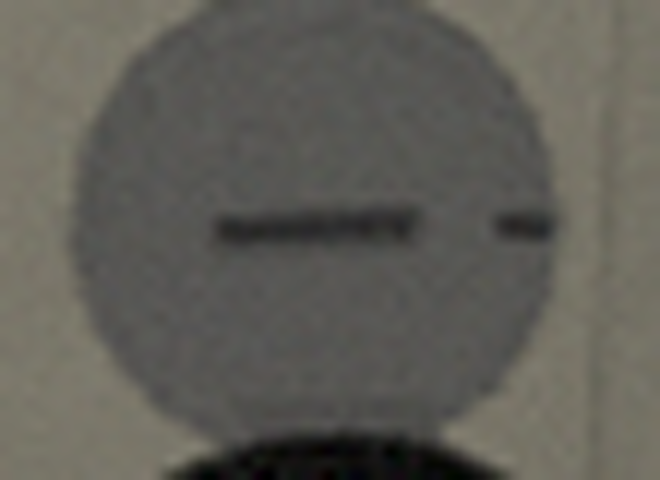

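```bash
cat >> h.py <<'E'
m_=np.array(arm.get_calibration('wrist')['mount'])
def slot(f,u,v):
    # threshold dark slot in window around u,v ; report centre/angle in tool coords
    im,d,M,K=load(f);g=im.mean(2)
    sub=g[int(v)-8:int(v)+9,int(u)-16:int(u)+17].copy()
    bg=np.median(sub);w=np.clip(bg-sub-8,0,None)
    yy,xx=np.mgrid[:sub.shape[0],:sub.shape[1]]
    n,l=cv2.connectedComponents((w>0).astype(np.uint8));k=l==l[8,16] if w[8,16]>0 else l>0
    w=w*k
    c=np.array([(w*xx).sum(),(w*yy).sum()])/w.sum()
    C=np.cov(np.stack([xx.ravel(),yy.ravel()]),aweights=w.ravel());a=.5*np.arctan2(2*C[0,1],C[0,0]-C[1,1])
    c=c+[int(u)-16,int(v)-8]
    Tm=M@np.linalg.inv(m_)
    q=[]
    for p in(c,c-8*np.array([np.cos(a),np.sin(a)]),c+8*np.array([np.cos(a),np.sin(a)])):
        r=np.linalg.inv(K)@[*p,1.];r=M[:3,:3]@r;o=M[:3,3];q.append(o+r*(.046-o[2])/r[2])
    dq=q[2]-q[1];t=(np.linalg.inv(Tm)@np.r_[q[0],1])[:3]
    dt=Tm[:3,:3].T@dq
    print(f,'px',c,'ang img deg',np.degrees(a),'world',q[0],'yaw',np.degrees(np.arctan2(dq[1],dq[0])),'tool',t,'spin needed',np.arctan2(dt[0],dt[2]),w.sum())
    return t
E
python3 - <<'E'
from h import *
slot('w8',256.1,184.3);slot('w9',255.9,183.5)
g=load('w9')[0].mean(2);print(np.round(g[179:190,244:270]).astype(int))
E
```

```text
w8 px [256.0866 184.4526] ang img deg -3.030164594945558 world [0.5566 0.0007 0.046 ] yaw 81.06436796587221 tool [ 0.0063  0.3143 -0.002 ] spin needed -0.05353771679080519 1185.6666666666663
w9 px [256.0486 183.5451] ang img deg -2.5167634029729196 world [0.5566 0.0008 0.046 ] yaw 80.60506323754397 tool [ 0.0055  0.3151 -0.002 ] spin needed -0.04420381677955776 1185.6666666666663
[[86 87 86 82 85 86 84 86 85 86 84 87 87 84 84 89 85 84 88 87 86 87 85 82
  83 85]
 [85 84 83 88 89 82 86 85 87 85 86 89 87 84 88 87 82 87 83 88 82 84 86 86
  86 89]
 [90 84 90 83 90 85 83 86 85 84 84 89 89 87 85 88 90 86 88 84 88 87 82 85
  89 85]
 [85 88 84 87 83 86 84 82 77 77 76 71 69 71 68 72 66 64 64 64 64 82 90 88
  86 83]
 [87 85 86 78 57 50 57 55 53 51 51 49 47 52 46 46 42 49 47 45 59 77 86 86
  86 86]
 [84 84 84 78 50 42 42 39 45 42 45 45 46 50 52 53 46 54 56 46 68 79 85 84
  84 84]
 [86 85 88 76 71 65 63 71 70 68 70 68 72 67 72 72 72 69 73 71 74 86 89 85
  84 83]
 [87 84 85 85 78 81 81 79 83 81 80 80 85 85 82 81 83 85 86 84 87 85 86 86
  88 87]
 [83 84 87 83 83 86 84 86 84 87 85 87 84 87 86 87 86 84 87 86 82 86 83 86
  85 82]
 [82 88 91 86 88 87 85 86 88 87 86 84 84 88 86 87 86 83 83 88 88 81 88 86
  82 88]
 [84 86 82 88 85 83 86 81 88 86 84 85 88 86 87 83 85 85 87 82 87 85 83 82
  85 82]]
```

play_rows(increments=[{"x": 0.0033, "y": 0.015, "z": -0.002, "spin": -0.045, "jaw": -1}, {"x": 0.0033, "y": 0.035, "z": -0.002, "spin": -0.045, "jaw": -1}, {"x": 0.0033, "y": 0.045, "z": -0.002, "spin": -0.045, "jaw": -1}, {"x": 0.0033, "y": 0.045, "z": -0.002, "spin": -0.045, "jaw": -1}, {"x": 0.0033, "y": 0.045, "z": -0.002, "spin": -0.045, "jaw": -1}])

```text
clock: 11.72
position: [0.5561, -0.0004, 0.3173]
ee_rot: [-1.56, 0.134, -0.13]
force: [0.5, 0.6, -1.4]
width: 0.28
```

Run:
```python
from h import *
s=arm.observe();print(s['clock'],s['force'],s['ft_torque']);print(T())
grab('wrist','w10');crop('w10',230,165,285,205,12,'w10c')
slot('w10',257.5,192.5)
g=load('w10')[0].mean(2);print(np.round(g[186:202,244:272]).astype(int))
```

```text
11.725 [ 0.4831  0.6315 -1.3828] [-0.0131  0.0559  0.0363]
[[ 0.9859 -0.0021  0.1674  0.5561]
 [-0.1674  0.0065  0.9859 -0.0004]
 [-0.0032 -1.      0.0061  0.3173]
 [ 0.      0.      0.      1.    ]]
w10 px [257.4216 190.7986] ang img deg -1.4072483218862222 world [0.5565 0.0007 0.046 ] yaw 81.74303568439893 tool [ 0.001   0.2713 -0.0005] spin needed -0.024083775308279577 1459.6666666666665
[[86 84 84 85 82 84 87 85 85 86 83 85 87 85 84 85 82 84 86 86 84 85 87 84
  89 86 85 85]
 [88 86 86 84 89 86 82 86 85 85 86 84 84 86 89 84 86 87 87 86 86 85 85 85
  84 87 85 83]
 [85 85 84 85 86 86 87 84 87 84 87 86 89 86 89 89 85 84 90 89 87 89 86 84
  85 84 81 85]
 [86 87 84 88 80 78 81 77 80 77 80 76 81 81 80 74 70 70 72 68 70 70 71 81
  85 85 83 86]
 [89 86 83 77 63 52 54 51 50 48 51 52 49 51 52 50 49 43 46 51 47 50 49 67
  82 90 83 88]
 [90 87 86 80 57 39 42 39 41 44 44 39 46 42 45 36 41 42 43 39 46 41 39 64
  82 89 87 85]
 [87 87 85 82 67 60 63 65 64 65 62 68 64 65 62 68 62 67 64 73 70 68 65 72
  86 85 83 87]
 [85 83 86 85 75 70 74 75 70 74 73 72 71 76 74 76 70 77 81 77 75 77 78 85
  85 84 84 85]
 [87 82 86 83 82 81 84 85 84 80 83 83 86 84 79 85 85 82 86 85 84 82 84 86
  85 82 84 85]
 [86 88 83 87 88 84 88 88 83 86 83 86 85 84 84 83 86 85 87 85 85 85 87 84
  86 84 86 85]
 [88 85 87 86 88 85 85 84 83 82 86 85 85 86 88 84 84 87 89 85 86 88 86 88
  88 85 84 86]
 [85 85 85 84 84 80 83 85 88 85 85 88 84 87 87 91 87 88 87 85 84 86 87 85
  85 84 79 85]
 [87 86 89 89 87 84 78 83 81 82 79 78 82 78 79 81 77 78 81 76 80 78 82 83
  83 85 86 83]
 [86 86 85 83 84 88 73 71 76 76 76 74 80 79 80 73 76 75 75 79 74 76 80 86
  84 83 87 85]
 [84 88 84 85 84 84 78 77 80 78 74 78 74 68 69 76 78 76 78 78 77 75 82 86
  89 85 86 89]
 [83 89 89 90 91 83 81 67 51 48 39 39 40 29 32 35 39 44 44 44 61 68 82 88
  88 87 86 85]]
```

View pics/w10c.png

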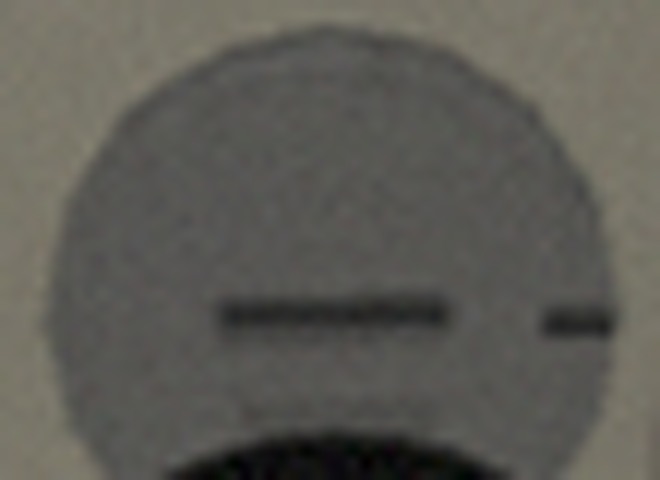

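play_rows(increments=[{"x": -0.001, "y": 0.008, "z": -0.0005, "spin": -0.024, "jaw": -1}, {"x": -0.001, "y": 0.014, "z": -0.0005, "spin": -0.024, "jaw": -1}, {"x": -0.001, "y": 0.018, "z": -0.0005, "spin": -0.024, "jaw": -1}, {"x": -0.001, "y": 0.02, "z": -0.0005, "spin": -0.024, "jaw": -1}, {"x": -0.001, "y": 0.022, "z": -0.0005, "spin": -0.024, "jaw": -1}, {"x": -0.001, "y": 0.024, "z": -0.0005, "spin": -0.024, "jaw": -1}, {"x": -0.001, "y": 0.025, "z": -0.0005, "spin": -0.024, "jaw": -1}])

```text
clock: 12.65
position: [0.5551, -0.0006, 0.2924]
ee_rot: [-1.561, 0.115, -0.111]
force: [0.4, -0.0, -0.5]
width: 0.277
```

Run:
```python
from h import *
s=arm.observe();print(s['clock'],s['force'],s['ft_torque'],s['joints']);print(T())
grab('wrist','w11');crop('w11',230,165,285,205,12,'w11c')
```

```text
12.65 [ 0.357  -0.0351 -0.4563] [-0.0172 -0.0035  0.0441] [-0.2095  0.4439  0.1584  1.8853 -0.1018  0.8212  1.4301]
[[ 0.9896 -0.0018  0.1436  0.5551]
 [-0.1435  0.0066  0.9896 -0.0006]
 [-0.0027 -1.      0.0062  0.2924]
 [ 0.      0.      0.      1.    ]]
```

View pics/w11c.png

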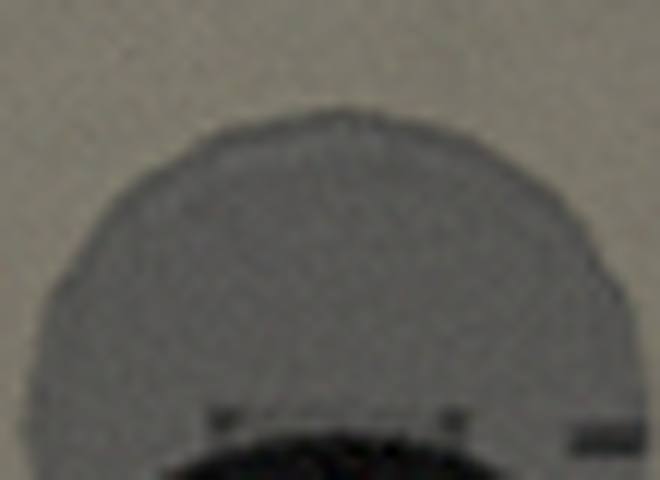

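The blade is in: the slot's dark ends show either side of it at (222,418) and (455,418). The tip is about 4 mm deep with no force. I'll start turning, compensating for the driver axis offset.

play_rows(increments=[{"x": 0, "y": 0.001, "z": 0.0001, "spin": 0.05, "jaw": -1}, {"x": 0, "y": 0.001, "z": 0.0002, "spin": 0.1, "jaw": -1}, {"x": 0, "y": 0.001, "z": 0.0004, "spin": 0.18, "jaw": -1}, {"x": 0.0001, "y": 0.001, "z": 0.0005, "spin": 0.25, "jaw": -1}, {"x": 0.0001, "y": 0.001, "z": 0.0006, "spin": 0.32, "jaw": -1}, {"x": 0.0001, "y": 0.001, "z": 0.0007, "spin": 0.36, "jaw": -1}, {"x": 0.0001, "y": 0.001, "z": 0.0007, "spin": 0.36, "jaw": -1}], force=60)

```text
clock: 13.58
position: [0.5552, 0.0002, 0.2914]
ee_rot: [-1.529, 0.397, -0.392]
force: [-0.9, 0.1, -1.1]
width: 0.281
```

```bash
cat >> h.py <<'E'
def st(n=4,cam=True):
    ft=[];F=[]
    for i in range(n):
        s=arm.observe();ft.append(s['ft_torque']);F.append(s['force'])
        if i<n-1: arm.get_image('wrist')
    M=T();print('t',s['clock'],'F',np.mean(F,0),'tq',np.mean(ft,0),'tz',np.array(ft)[:,2],'q7eff',s['joint_efforts'][6],'q',s['joints'][[4,6]],'w',.092*s['width'])
    print('zyaw',np.degrees(np.arctan2(M[1,2],M[0,2])),M[:3,3],'tilt',M[:3,1])
E
python3 - <<'E'
from h import *
st()
grab('wrist','w12');crop('w12',230,165,285,205,12,'w12c')
E
```

```text
t 13.725 F [-0.3636 -0.1335 -1.1606] tq [-0.0168 -0.012   0.0814] tz [0.0623 0.1076 0.0797 0.076 ] q7eff -0.1026453310623765 q [-0.1578  1.125 ] w 0.02547399843740728
zyaw 61.175023476000895 [0.5552 0.0001 0.2914] tilt [-0.0018  0.0066 -1.    ]
```

View pics/w12c.png

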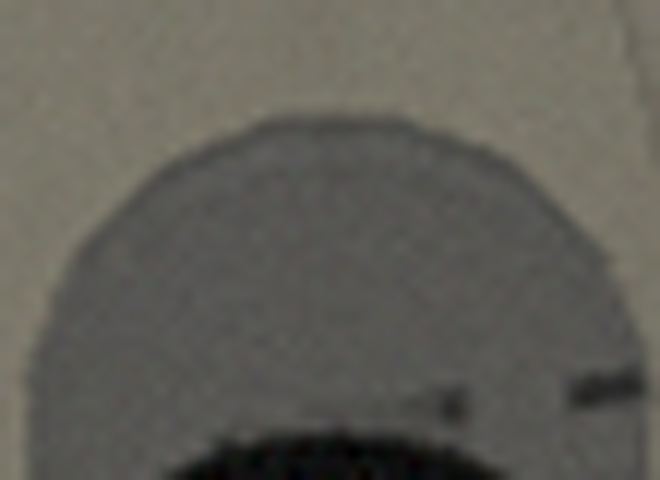

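play_rows(increments=[{"x": 0, "y": 0.0003, "z": 0.0002, "spin": 0.08, "jaw": -1}, {"x": 0, "y": 0.0003, "z": 0.0003, "spin": 0.15, "jaw": -1}, {"x": 0, "y": 0.0003, "z": 0.0005, "spin": 0.22, "jaw": -1}, {"x": 0.0001, "y": 0.0003, "z": 0.0006, "spin": 0.29, "jaw": -1}, {"x": 0.0001, "y": 0.0003, "z": 0.0007, "spin": 0.35, "jaw": -1}, {"x": 0.0002, "y": 0.0003, "z": 0.0008, "spin": 0.4, "jaw": -1}, {"x": 0.0002, "y": 0.0003, "z": 0.0008, "spin": 0.4, "jaw": -1}])

```text
clock: 14.65
position: [0.5559, 0.0009, 0.2913]
ee_rot: [-1.448, 0.707, -0.7]
force: [-0.2, 1.1, 2.1]
width: 0.282
```

Run:
```python
from h import *
st()
```

```text
t 14.8 F [-0.5287  0.7422  2.2272] tq [0.1502 0.1937 0.1133] tz [0.1337 0.1198 0.1488 0.0509] q7eff -0.1010422920808196 q [-0.2223  0.7888] w 0.025903076422608747
zyaw 38.31647509200793 [0.5559 0.0008 0.2912] tilt [-0.0015  0.0069 -1.    ]
```

play_rows(increments=[{"x": 0, "y": -0.0004, "z": 0.0001, "spin": 0.06, "jaw": -1}, {"x": 0, "y": -0.0004, "z": 0.0002, "spin": 0.12, "jaw": -1}, {"x": 0, "y": -0.0004, "z": 0.0003, "spin": 0.17, "jaw": -1}, {"x": 0, "y": -0.0004, "z": 0.0004, "spin": 0.2, "jaw": -1}, {"x": 0, "y": -0.0004, "z": 0.0004, "spin": 0.2, "jaw": -1}])

```text
clock: 15.42
position: [0.5562, 0.0011, 0.2914]
ee_rot: [-1.39, 0.86, -0.852]
force: [1.3, 0.3, -3.8]
width: 0.281
```

Run:
```python
from h import *
st()
```

```text
t 15.575 F [ 1.4804  0.5855 -4.8994] tq [ 0.0871 -0.3706  0.0981] tz [0.0996 0.1054 0.0587 0.1289] q7eff -0.1020850008353591 q [-0.255  0.622] w 0.02567247650314094
zyaw 26.90418596832659 [0.5562 0.0011 0.2915] tilt [-0.0016  0.0069 -1.    ]
```

play_rows(increments=[{"x": 0, "y": 0.0003, "z": 0.0001, "spin": 0.05, "jaw": -1}, {"x": 0, "y": 0.0003, "z": 0.0002, "spin": 0.1, "jaw": -1}, {"x": 0, "y": 0.0003, "z": 0.0003, "spin": 0.15, "jaw": -1}, {"x": 0, "y": 0.0003, "z": 0.0003, "spin": 0.15, "jaw": -1}])

```text
clock: 16.08
position: [0.5565, 0.0012, 0.2914]
ee_rot: [-1.339, 0.974, -0.965]
force: [-0.1, 1.0, -1.4]
width: 0.279
```

Run:
```python
from h import *
st()
```

```text
t 16.225 F [ 0.2087  0.517  -0.8972] tq [ 0.0263 -0.1114  0.1137] tz [0.1357 0.1164 0.1321 0.0706] q7eff -0.10214560898020864 q [-0.2805  0.4985] w 0.02574480306760609
zyaw 18.379092153982704 [0.5565 0.0012 0.2913] tilt [-0.0013  0.007  -1.    ]
```

play_rows(increments=[{"x": 0, "y": 0, "z": 0.0001, "spin": 0.05, "jaw": -1}, {"x": 0, "y": 0, "z": 0.0002, "spin": 0.1, "jaw": -1}, {"x": 0, "y": 0, "z": 0.0002, "spin": 0.1, "jaw": -1}])

```text
clock: 16.6
position: [0.5568, 0.0013, 0.2914]
ee_rot: [-1.301, 1.048, -1.039]
force: [0.5, 1.1, -0.3]
width: 0.281
```

Run:
```python
from h import *
st()
grab('wrist','w13');crop('w13',215,155,305,215,8,'w13c')
grab('scene','s13');crop('s13',200,160,320,250,6,'s13c')
```

```text
t 16.75 F [ 0.651   0.9028 -1.1374] tq [ 0.0587 -0.1526  0.1166] tz [0.1136 0.0905 0.0975 0.1648] q7eff -0.09949963772669435 q [-0.2975  0.4168] w 0.02601408126526535
zyaw 12.727379793231918 [0.5567 0.0013 0.2914] tilt [-0.0012  0.007  -1.    ]
```

View pics/w13c.png

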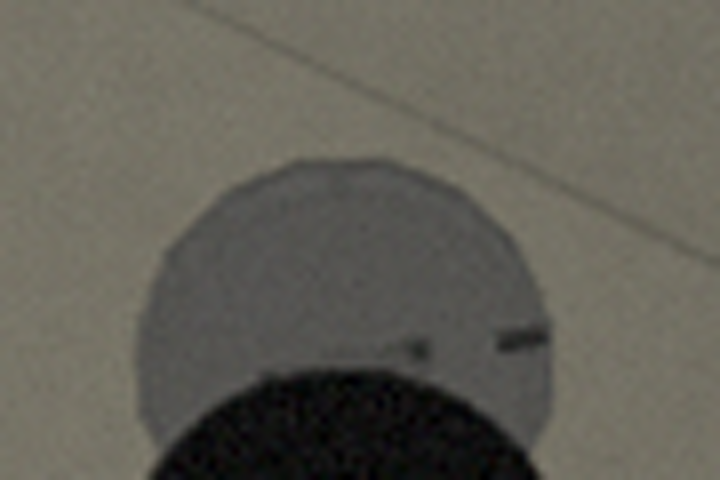

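View pics/s13c.png

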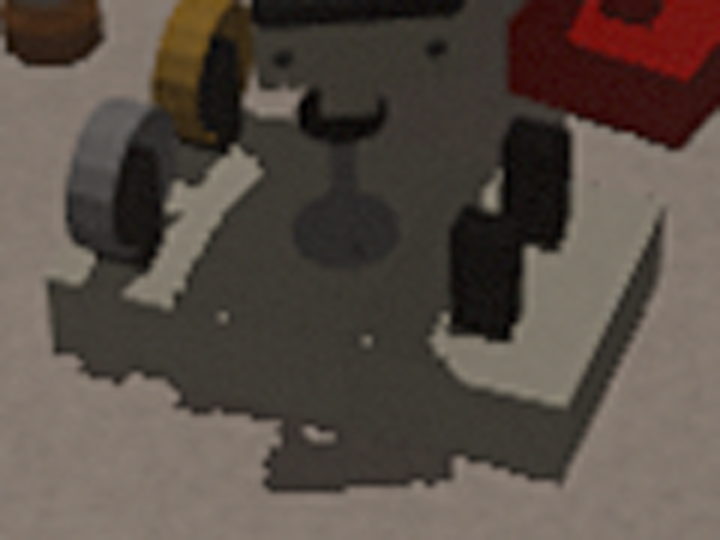

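play_rows(increments=[{"x": 0, "y": 0, "z": 0.0001, "spin": 0.04, "jaw": -1}, {"x": 0, "y": 0, "z": 0.0002, "spin": 0.08, "jaw": -1}, {"x": 0, "y": 0, "z": 0.0002, "spin": 0.1, "jaw": -1}, {"x": 0, "y": 0, "z": 0.0002, "spin": 0.1, "jaw": -1}])

```text
clock: 17.35
position: [0.557, 0.0014, 0.2914]
ee_rot: [-1.26, 1.123, -1.114]
force: [-0.1, 1.1, -1.3]
width: 0.278
```

Run:
```python
from h import *
st(3)
```

```text
t 17.45 F [ 0.0667  0.8495 -1.6165] tq [ 0.0526 -0.2064  0.0988] tz [0.0966 0.1011 0.0986] q7eff -0.1319075608626008 q [-0.3151  0.334 ] w 0.025558935591380484
zyaw 6.9773460215268654 [0.5569 0.0013 0.2914] tilt [-0.0012  0.007  -1.    ]
```

play_rows(increments=[{"x": 0, "y": 0, "z": 0.0001, "spin": 0.03, "jaw": -1}, {"x": 0, "y": 0, "z": 0.0001, "spin": 0.06, "jaw": -1}, {"x": 0, "y": 0, "z": 0.0001, "spin": 0.06, "jaw": -1}])

```text
clock: 17.82
position: [0.5571, 0.0014, 0.2914]
ee_rot: [-1.233, 1.168, -1.159]
force: [0.9, 0.4, -1.2]
width: 0.279
```

Run:
```python
from h import *
st(3)
```

```text
t 17.925 F [ 0.4376  0.2652 -1.6509] tq [ 0.026  -0.2463  0.0784] tz [0.0975 0.0676 0.07  ] q7eff -0.1477874955162406 q [-0.3256  0.2848] w 0.02539805317380893
zyaw 3.5555490783643715 [0.5571 0.0014 0.2914] tilt [-0.0011  0.0069 -1.    ]
```

play_rows(increments=[{"x": 0, "y": 0, "z": 0.0001, "spin": 0.03, "jaw": -1}, {"x": 0, "y": 0, "z": 0.0001, "spin": 0.06, "jaw": -1}, {"x": 0, "y": 0, "z": 0.0001, "spin": 0.06, "jaw": -1}])

```text
clock: 18.3
position: [0.5572, 0.0014, 0.2914]
ee_rot: [-1.206, 1.212, -1.203]
force: [1.3, 0.0, -1.2]
width: 0.284
```

Run:
```python
from h import *
st(4);print(arm.observe()['joint_efforts'],arm.observe()['dq'])
```

```text
t 18.45 F [ 1.2784 -0.1574 -1.4673] tq [ 0.0461 -0.2506  0.109 ] tz [0.1238 0.1083 0.1243 0.0795] q7eff -0.12637237552553415 q [-0.3362  0.2356] w 0.02611987738344902
zyaw 0.1277807930170567 [0.5572 0.0014 0.2914] tilt [-0.0011  0.0069 -1.    ]
[  0.3147 -58.5859   8.8816 -24.1003   0.0763   0.5051  -0.1264] [ 0.0009  0.0005 -0.0024 -0.0004 -0.0017 -0.0011  0.0008]
```

play_rows(increments=[{"x": 0, "y": 0, "z": 0.0001, "spin": 0.03, "jaw": -1}, {"x": 0, "y": 0, "z": 0.0001, "spin": 0.06, "jaw": -1}, {"x": 0, "y": 0, "z": 0.0002, "spin": 0.08, "jaw": -1}, {"x": 0, "y": 0, "z": 0.0002, "spin": 0.08, "jaw": -1}])

```text
clock: 18.95
position: [0.5574, 0.0014, 0.2914]
ee_rot: [-1.167, 1.271, -1.261]
force: [1.3, 0.2, -1.6]
width: 0.278
```

Run:
```python
from h import *
st(4)
grab('wrist','w14');crop('w14',215,155,305,215,8,'w14c')
```

```text
t 19.1 F [ 0.8526  0.5308 -1.5678] tq [ 0.049  -0.2232  0.159 ] tz [0.1341 0.1927 0.1766 0.1324] q7eff -0.1628891984000802 q [-0.3505  0.1703] w 0.026137230334767305
zyaw -4.440327815754157 [0.5574 0.0014 0.2914] tilt [-0.0011  0.0069 -1.    ]
```

View pics/w14c.png

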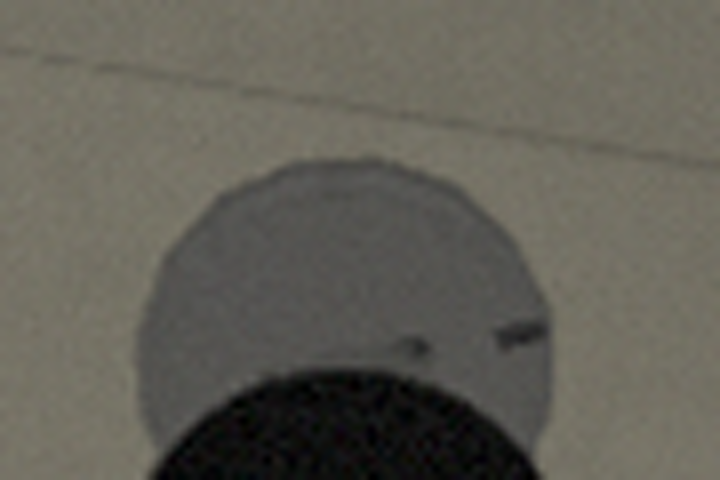

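Torque is now rising to 0.16 N m and the seam stays thin. I'll continue in small steps.

play_rows(increments=[{"x": 0, "y": 0, "z": 0.0001, "spin": 0.02, "jaw": -1}, {"x": 0, "y": 0, "z": 0.0001, "spin": 0.04, "jaw": -1}, {"x": 0, "y": 0, "z": 0.0001, "spin": 0.04, "jaw": -1}])

```text
clock: 19.52
position: [0.5575, 0.0014, 0.2914]
ee_rot: [-1.147, 1.3, -1.29]
force: [0.3, 1.0, -1.5]
width: 0.281
```

Run:
```python
from h import *
st(4)
```

```text
t 19.675 F [ 0.4931  0.8691 -1.021 ] tq [ 0.1013 -0.2071  0.1597] tz [0.1594 0.2279 0.1374 0.1141] q7eff -0.18643362913280725 q [-0.3577  0.1376] w 0.02601979893996693
zyaw -6.72715616109624 [0.5575 0.0014 0.2914] tilt [-0.001   0.0069 -1.    ]
```

play_rows(increments=[{"x": 0, "y": 0, "z": 0.0001, "spin": 0.02, "jaw": -1}, {"x": 0, "y": 0, "z": 0.0001, "spin": 0.04, "jaw": -1}, {"x": 0, "y": 0, "z": 0.0001, "spin": 0.05, "jaw": -1}, {"x": 0, "y": 0, "z": 0.0001, "spin": 0.05, "jaw": -1}])

```text
clock: 20.18
position: [0.5576, 0.0014, 0.2914]
ee_rot: [-1.122, 1.336, -1.326]
force: [0.5, 0.6, -1.4]
width: 0.279
```

Run:
```python
from h import *
st(5)
```

```text
t 20.375 F [ 0.1367  0.4224 -1.1507] tq [ 0.0957 -0.1727  0.1963] tz [0.2196 0.1643 0.2307 0.1575 0.2093] q7eff -0.2043741149827838 q [-0.3668  0.097 ] w 0.025597207266829767
zyaw -9.583543444120542 [0.5576 0.0014 0.2914] tilt [-0.0011  0.0069 -1.    ]
```

play_rows(increments=[{"x": 0, "y": 0, "z": 0.0001, "spin": 0.02, "jaw": -1}, {"x": 0, "y": 0, "z": 0.0001, "spin": 0.04, "jaw": -1}, {"x": 0, "y": 0, "z": 0.0001, "spin": 0.04, "jaw": -1}])

```text
clock: 20.75
position: [0.5577, 0.0014, 0.2914]
ee_rot: [-1.1, 1.365, -1.355]
force: [0.4, -0.1, -1.3]
width: 0.278
```

Run:
```python
from h import *
st(5)
```

```text
t 20.95 F [ 0.4497  0.8054 -1.1606] tq [ 0.1284 -0.1347  0.2378] tz [0.2653 0.2258 0.219  0.2826 0.1963] q7eff -0.2155774924904108 q [-0.3742  0.0645] w 0.025585885794691208
zyaw -11.868007005125108 [0.5577 0.0014 0.2914] tilt [-0.0011  0.0069 -1.    ]
```

play_rows(increments=[{"x": 0, "y": 0, "z": 0.0001, "spin": 0.015, "jaw": -1}, {"x": 0, "y": 0, "z": 0.0001, "spin": 0.03, "jaw": -1}, {"x": 0, "y": 0, "z": 0.0001, "spin": 0.03, "jaw": -1}])

```text
clock: 21.32
position: [0.5577, 0.0014, 0.2914]
ee_rot: [-1.084, 1.387, -1.376]
force: [0.8, 1.5, -0.6]
width: 0.282
```

Run:
```python
from h import *
st(5)
grab('wrist','w15');crop('w15',215,155,305,215,8,'w15c')
```

```text
t 21.525 F [ 0.4891  1.1332 -1.0716] tq [ 0.151  -0.0533  0.2282] tz [0.2151 0.2233 0.2522 0.2134 0.2367] q7eff -0.24338632822036743 q [-0.3797  0.0402] w 0.025675268295467103
zyaw -13.582522966412217 [0.5577 0.0014 0.2914] tilt [-0.0011  0.007  -1.    ]
```

View pics/w15c.png

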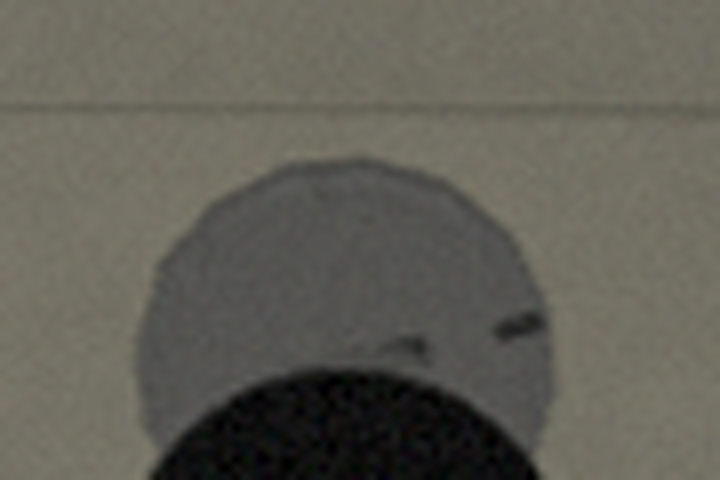

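play_rows(increments=[{"x": 0, "y": 0, "z": 0.0001, "spin": 0.02, "jaw": -1}, {"x": 0, "y": 0, "z": 0.0001, "spin": 0.04, "jaw": -1}, {"x": 0, "y": 0, "z": 0.0001, "spin": 0.04, "jaw": -1}])

```text
clock: 21.95
position: [0.5579, 0.0014, 0.2914]
ee_rot: [-1.061, 1.415, -1.404]
force: [0.2, 0.7, -0.9]
width: 0.276
```

Run:
```python
from h import *
st(5)
```

```text
t 22.15 F [ 0.3395  1.0517 -0.8344] tq [ 0.1807 -0.0353  0.2434] tz [0.2388 0.2505 0.2218 0.2739 0.2317] q7eff -0.2572971861809492 q [-0.3871  0.0078] w 0.025880491966684478
zyaw -15.861998833563904 [0.5578 0.0014 0.2914] tilt [-0.0012  0.0069 -1.    ]
```

play_rows(increments=[{"x": 0, "y": 0, "z": 0.0001, "spin": 0.02, "jaw": -1}, {"x": 0, "y": 0, "z": 0.0001, "spin": 0.04, "jaw": -1}, {"x": 0, "y": 0, "z": 0.0001, "spin": 0.04, "jaw": -1}])

```text
clock: 22.52
position: [0.5579, 0.0014, 0.2914]
ee_rot: [-1.039, 1.444, -1.433]
force: [-0.1, 1.0, 0.1]
width: 0.279
```

Run:
```python
from h import *
st(5)
```

```text
t 22.725 F [0.0755 0.7476 0.008 ] tq [0.1849 0.0397 0.2797] tz [0.2937 0.3293 0.2182 0.2807 0.2766] q7eff -0.284971185028553 q [-0.3945 -0.0245] w 0.026093542996993967
zyaw -18.146030399150572 [0.5579 0.0014 0.2914] tilt [-0.0011  0.0069 -1.    ]
```

play_rows(increments=[{"x": 0, "y": 0, "z": 0.0001, "spin": 0.015, "jaw": -1}, {"x": 0, "y": 0, "z": 0.0001, "spin": 0.03, "jaw": -1}, {"x": 0, "y": 0, "z": 0.0001, "spin": 0.03, "jaw": -1}])

```text
clock: 23.1
position: [0.558, 0.0014, 0.2914]
ee_rot: [-1.021, 1.465, -1.454]
force: [0.2, 1.3, -0.5]
width: 0.281
```

Run:
```python
from h import *
E1=[]
for i in range(6):
    s=arm.observe();E1.append(s['joint_efforts'][6]);arm.get_image('wrist')
print(E1)
st(5)
grab('wrist','w16');crop('w16',215,155,305,215,8,'w16c')
```

```text
[np.float64(-0.4380984976887703), np.float64(-0.3579312935471535), np.float64(-0.31955866143107414), np.float64(-0.30427479185163975), np.float64(-0.2988430391997099), np.float64(-0.2970436681061983)]
t 23.6 F [-0.5001  1.3423 -0.2097] tq [0.2713 0.1158 0.3026] tz [0.2691 0.3632 0.2824 0.2739 0.3245] q7eff -0.2971868868917227 q [-0.4002 -0.0488] w 0.025468730818968922
zyaw -19.867583022748697 [0.558  0.0014 0.2914] tilt [-0.0012  0.007  -1.    ]
```

View pics/w16c.png

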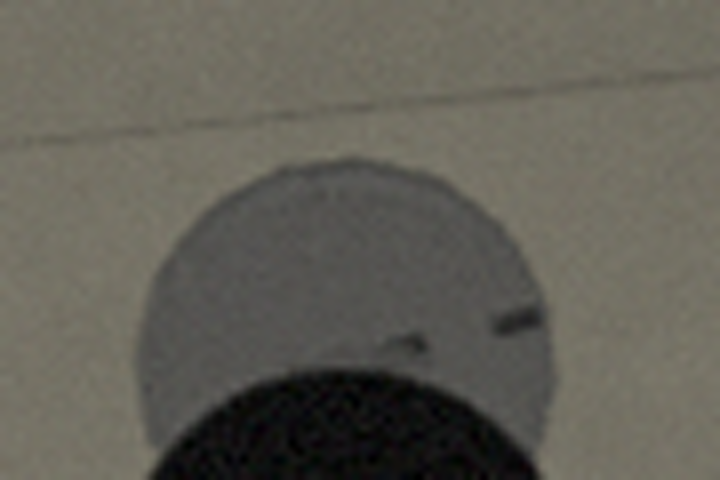

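play_rows(increments=[{"x": 0, "y": 0, "z": 0, "spin": 0.004, "jaw": -1}, {"x": 0, "y": 0, "z": 0, "spin": 0.008, "jaw": -1}, {"x": 0, "y": 0, "z": 0, "spin": 0.012, "jaw": -1}, {"x": 0, "y": 0, "z": 0, "spin": 0.016, "jaw": -1}, {"x": 0, "y": 0, "z": 0, "spin": 0.016, "jaw": -1}, {"x": 0, "y": 0, "z": 0, "spin": 0.016, "jaw": -1}])

```text
clock: 24.4
position: [0.558, 0.0014, 0.2914]
ee_rot: [-1.012, 1.476, -1.465]
force: [0.4, 1.8, -0.1]
width: 0.281
```

Run:
```python
from h import *
E1=[]
for i in range(6):
    s=arm.observe();E1.append((s['joint_efforts'][6],s['ft_torque'][2]));arm.get_image('wrist')
print(np.array(E1).T)
st(5)
```

```text
[[-0.3185 -0.3162 -0.3154 -0.3152 -0.3151 -0.3154]
 [ 0.235   0.2628  0.3189  0.2856  0.3318  0.3023]]
t 24.9 F [-0.0941  1.3528 -0.3018] tq [0.2298 0.061  0.3084] tz [0.3475 0.3079 0.2612 0.3218 0.3037] q7eff -0.3155374713242054 q [-0.4032 -0.0617] w 0.025799166857221015
zyaw -20.783384289861402 [0.558  0.0014 0.2914] tilt [-0.0012  0.007  -1.    ]
```

Two torque readings agree: 0.315 N m (joint effort) and about 0.305 N m (wrist). That is tight, so I stop here, relax the twist to mid-play and lift out.

play_rows(increments=[{"x": 0, "y": 0, "z": -0.0001, "spin": -0.05, "jaw": -1}, {"x": 0, "y": 0, "z": -0.0002, "spin": -0.1, "jaw": -1}, {"x": 0, "y": 0, "z": -0.0003, "spin": -0.15, "jaw": -1}, {"x": 0, "y": 0, "z": -0.0003, "spin": -0.17, "jaw": -1}, {"x": 0, "y": 0, "z": -0.0003, "spin": -0.17, "jaw": -1}])

```text
clock: 25.52
position: [0.5577, 0.0014, 0.2914]
ee_rot: [-1.108, 1.355, -1.344]
force: [0.3, 0.8, -0.1]
width: 0.28
```

Run:
```python
from h import *
st(5)
grab('wrist','w17');crop('w17',215,155,305,215,8,'w17c')
```

```text
t 25.725 F [-0.1111  1.2035 -0.1404] tq [0.2581 0.1786 0.0841] tz [0.0857 0.1245 0.106  0.0575 0.0468] q7eff -0.06619811989367008 q [-0.3716  0.0757] w 0.025391366643130193
zyaw -11.072798772555005 [0.5577 0.0015 0.2914] tilt [-0.0013  0.007  -1.    ]
```

View pics/w17c.png

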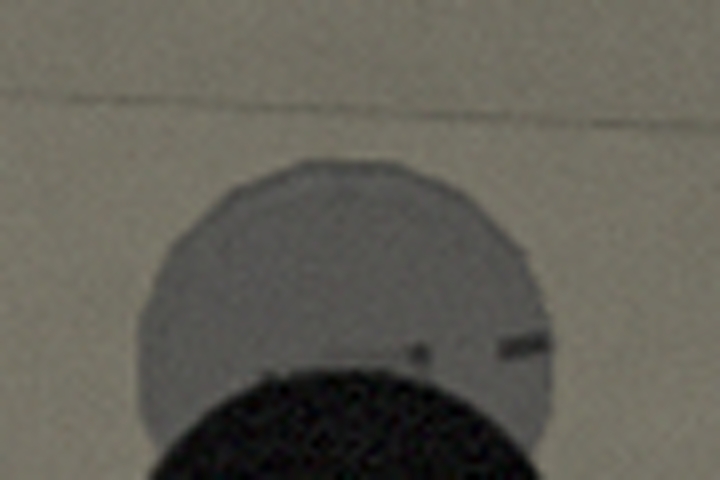

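play_rows(increments=[{"x": 0, "y": 0, "z": -0.0001, "spin": -0.05, "jaw": -1}, {"x": 0, "y": 0, "z": -0.0002, "spin": -0.09, "jaw": -1}, {"x": 0, "y": 0, "z": -0.0002, "spin": -0.09, "jaw": -1}, {"x": 0, "y": -0.004, "z": -0.0002, "spin": -0.09, "jaw": -1}, {"x": 0, "y": -0.01, "z": -0.0002, "spin": -0.09, "jaw": -1}, {"x": 0, "y": -0.02, "z": -0.0002, "spin": -0.09, "jaw": -1}, {"x": 0, "y": -0.05, "z": -0.0002, "spin": -0.09, "jaw": -1}, {"x": 0, "y": -0.09, "z": -0.0002, "spin": -0.09, "jaw": -1}, {"x": 0, "y": -0.124, "z": -0.0002, "spin": -0.09, "jaw": -1}, {"x": 0, "y": -0.124, "z": -0.0002, "spin": -0.09, "jaw": -1}])

```text
clock: 27.02
position: [0.5583, 0.0001, 0.4185]
ee_rot: [-1.15, 1.286, -1.281]
force: [0.2, 0.9, -2.4]
width: 0.281
```

Run:
```python
from h import *
st(2);print(T())
grab('wrist','w18');crop('w18',190,110,330,215,5.5,'w18c')
grab('top','t18');riser('t18')
```

```text
t 27.075 F [ 0.0405  0.4543 -2.5567] tq [-0.0843  0.0632 -0.0129] tz [ 0.0163 -0.0422] q7eff -0.09766326751559973 q [-0.2405  0.05  ] w 0.025710985728502063
zyaw -5.917762512323344 [0.5578 0.0004 0.4167] tilt [ 0.0014  0.0076 -1.    ]
[[-0.1031  0.0014  0.9947  0.5578]
 [-0.9946  0.0076 -0.1031  0.0004]
 [-0.0077 -1.      0.0006  0.4167]
 [ 0.      0.      0.      1.    ]]
((0.5775157809257507, 0.09123488515615463), (0.044650252908468246, 0.13136152923107147), 76.91249084472656)
```

View pics/w18c.png

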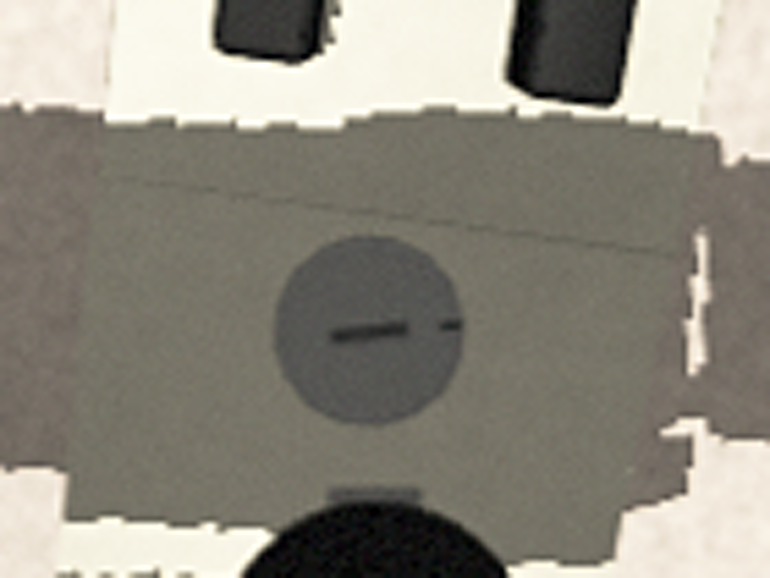

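Run:
```python
from h import *
slot('w18',190+370/5.5-.5,110+333/5.5-.5)
def mark(f,box):
    im,d,M,K=load(f);g=im.mean(2);u0,v0,u1,v1=box;s=g[v0:v1,u0:u1]
    bg=np.percentile(s,60);w=np.clip(bg-s-12,0,None);yy,xx=np.mgrid[v0:v1,u0:u1];c=((w*xx).sum()/w.sum(),(w*yy).sum()/w.sum())
    p=pt(f,*c,.046)
    # disc: fit from left/right/top boundary via colour: white(warm) vs grey
    wm=im[...,2].astype(float)-im[...,0]
    k=(wm<7)&(cloud(f)[...,2]>.0425)&(cloud(f)[...,2]<.056)
    P=cloud(f)[k];
    lab=cv2.morphologyEx(k.astype(np.uint8),cv2.MORPH_OPEN,np.ones((3,3),np.uint8))
    cs,_=cv2.findContours(lab,cv2.RETR_EXTERNAL,cv2.CHAIN_APPROX_NONE);cc=max(cs,key=cv2.contourArea)[:,0]
    cc=cc[(cc[:,1]<198)&(cc[:,1]>150)]
    # only keep points whose neighbours outside are not black (flange)
    W=np.array([pt(f,x,y,.046)[:2] for x,y in cc])
    A=np.c_[2*W,np.ones(len(W))];sol=np.linalg.lstsq(A,(W**2).sum(1),rcond=None)[0]
    ctr=sol[:2];r=np.sqrt(sol[2]+ctr@ctr)
    e=p[:2]-ctr
    print(f,'mark px',np.round(c,1),'ctr',ctr,'r',r,'mark yaw',np.degrees(np.arctan2(e[1],e[0])),'|e|',np.hypot(*e))
for f in('w13','w14','w15','w16','w17'): mark(f,(274,188,287,202))
mark('w18',(268,164,275,174))
```

```text
w18 px [256.77   170.0349] ang img deg -6.607067006855935 world [0.5569 0.0008 0.046 ] yaw 0.7968092169297369 tool [ 0.0025  0.3707 -0.0012] spin needed -0.11718183240981224 955.0000000000002
w13 mark px [279.7 197. ] ctr [0.5555 0.0068] r 0.01549572936393723 mark yaw 3.3947736808670737 |e| 0.018313524049342573
w14 mark px [279.7 196.4] ctr [0.557  0.0074] r 0.016274798701423163 mark yaw -13.026718602959587 |e| 0.018604152493714908
w15 mark px [279.5 195.4] ctr [0.5587 0.0086] r 0.015348709371425302 mark yaw -23.805946773739024 |e| 0.018242498587563733
w16 mark px [279.3 194.8] ctr [0.5585 0.0066] r 0.01675324637215938 mark yaw -21.924271261306057 |e| 0.018121194622834538
w17 mark px [280.  197.8] ctr [0.5578 0.0074] r 0.0160450941347591 mark yaw -23.076769014650512 |e| 0.019171134338053005
w18 mark px [271.6 168.7] ctr [0.5569 0.0011] r 0.020507066166483255 mark yaw -1.6952186718435398 |e| 0.01861751511111797
```

Run:
```python
from h import *
c=np.array([.5569,.0009])
for f,u,v in(('w12',281,197.3),('w13',279.7,197),('w14',279.7,196.4),('w15',279.5,195.4),('w16',279.3,194.8),('w17',280,197.8),('w18',271.6,168.7)):
    e=pt(f,u,v,.046)[:2]-c;print(f,np.degrees(np.arctan2(e[1],e[0])),np.hypot(*e))
# seam-relative: fit from images by eye -> slot vs seam in w18, w10
for f,a,b in(('w18',(190+140/5.5-.5,110+180/5.5-.5),(190+670/5.5-.5,110+255/5.5-.5)),('w16',(215,155+145/8-.5),(305,155+72/8-.5)),('w17',(216,155+97/8-.5),(303.5,155+125/8-.5))):
    q=pt(f,*b,.04)-pt(f,*a,.04);print(f,'seam yaw',np.degrees(np.arctan2(q[1],q[0])))
```

```text
w12 70.18128901150031 0.01897865712447824
w13 22.59580016530856 0.01830300130752375
w14 7.0975111917900024 0.018434942959756194
w15 0.9228033550370607 0.018502896216712132
w16 -3.4852526011488645 0.01848123886497308
w17 -2.9249518746693615 0.018559320882145118
w18 -0.9575938852207011 0.018567848859544704
w18 seam yaw -13.962653851730527
w16 seam yaw -13.947571202041
w17 seam yaw -13.375515585168062
```

play_rows(increments=[{"x": 0.054, "y": 0, "z": -0.003, "spin": 0.1, "jaw": -1}, {"x": 0.108, "y": 0, "z": -0.006, "spin": 0.2, "jaw": -1}, {"x": 0.162, "y": 0, "z": -0.01, "spin": 0.3, "jaw": -1}, {"x": 0.216, "y": 0, "z": -0.013, "spin": 0.4, "jaw": -1}, {"x": 0.27, "y": 0, "z": -0.016, "spin": 0.5, "jaw": -1}, {"x": 0.322, "y": 0, "z": -0.019, "spin": 0.579, "jaw": -1}, {"x": 0.322, "y": 0, "z": -0.019, "spin": 0.579, "jaw": -1}, {"x": 0.322, "y": 0, "z": -0.019, "spin": 0.579, "jaw": -1}])

```text
clock: 28.18
position: [0.5052, -0.3171, 0.4114]
ee_rot: [-0.806, 1.7, -1.683]
force: [-1.0, 0.4, -1.3]
width: 0.28
```

Run:
```python
from h import *
st(1);M=T();print(M);print('delta tool to grasp',M[:3,:3].T@(np.array([.5055,-.3177,.2524])-M[:3,3]),'spin',-(np.radians(-39.13)-np.arctan2(M[1,2],M[0,2])))
grab('wrist','w19');crop('w19',190,110,330,215,5.5,'w19c')
grab('scene','s19');crop('s19',200,160,320,250,6,'s19c')
grab('top','t19');riser('t19')
```

```text
t 28.175 F [-0.9582  0.4051 -1.3417] tq [-0.0995  0.0632  0.0515] tz [0.0515] q7eff 0.01595776411704719 q [-0.372   0.1558] w 0.025755403258665936
zyaw -39.07600863929943 [ 0.5052 -0.3171  0.4114] tilt [-0.0042  0.0083 -1.    ]
[[-0.6304 -0.0042  0.7763  0.5052]
 [-0.7763  0.0083 -0.6303 -0.3171]
 [-0.0038 -1.     -0.0084  0.4114]
 [ 0.      0.      0.      1.    ]]
delta tool to grasp [0.0009 0.159  0.002 ] spin 0.0009423270118568139
((0.5559896230697632, 0.006072491407394409), (0.22034749388694763, 0.13247407972812653), 75.92768859863281)
```

View pics/w19c.png

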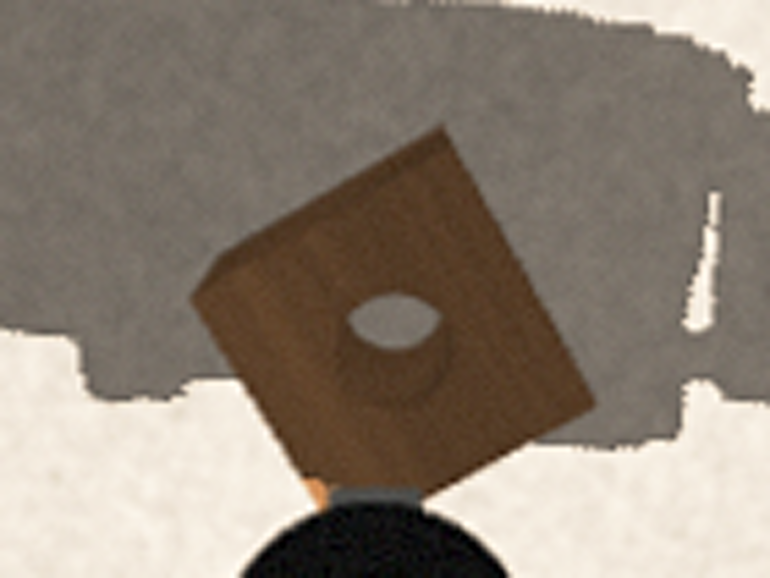

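View pics/s19c.png

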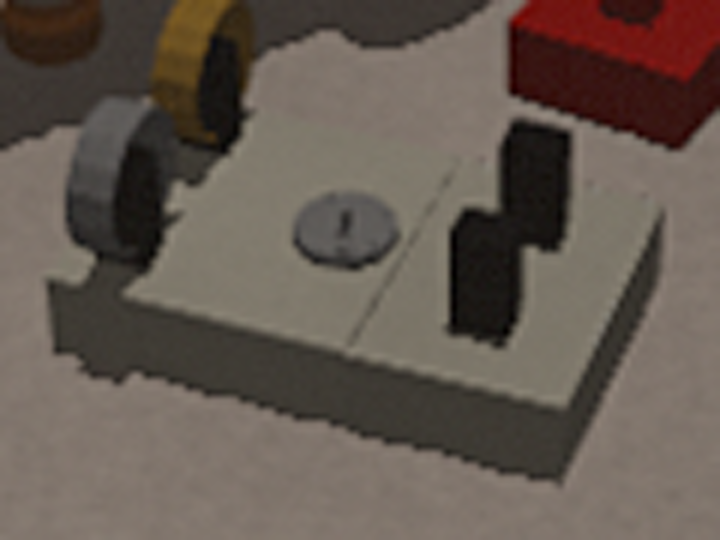

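The riser is shut and the seam is barely visible. The disc is turned, with the slot now running nearly up-down in the crop at (345,222). Lowering the driver into its hole.

play_rows(increments=[{"x": 0.001, "y": 0.04, "z": 0.002, "spin": 0, "jaw": -1}, {"x": 0.001, "y": 0.08, "z": 0.002, "spin": 0, "jaw": -1}, {"x": 0.001, "y": 0.12, "z": 0.002, "spin": 0, "jaw": -1}, {"x": 0.001, "y": 0.145, "z": 0.002, "spin": 0, "jaw": -1}, {"x": 0.001, "y": 0.155, "z": 0.002, "spin": 0, "jaw": -1}, {"x": 0.001, "y": 0.1585, "z": 0.002, "spin": 0, "jaw": -1}, {"x": 0.001, "y": 0.1585, "z": 0.002, "spin": 0, "jaw": -1}])

```text
clock: 29.2
position: [0.5067, -0.3168, 0.2544]
ee_rot: [-0.806, 1.696, -1.682]
force: [0.0, -0.2, -0.4]
width: 0.283
```

Run:
```python
from h import *
st(2)
grab('wrist','w20');crop('w20',170,120,350,300,3.3,'w20c')
grab('scene','s20');crop('s20',90,100,230,220,5,'s20c')
```

```text
t 29.25 F [ 0.1444 -0.3501 -0.6682] tq [-0.0957  0.0908  0.0437] tz [0.0707 0.0167] q7eff 0.011262739717494696 q [-0.5332  0.2889] w 0.0255926378929724
zyaw -38.910944027738 [ 0.5067 -0.3169  0.2546] tilt [-0.0015  0.0075 -1.    ]
```

View pics/s20c.png

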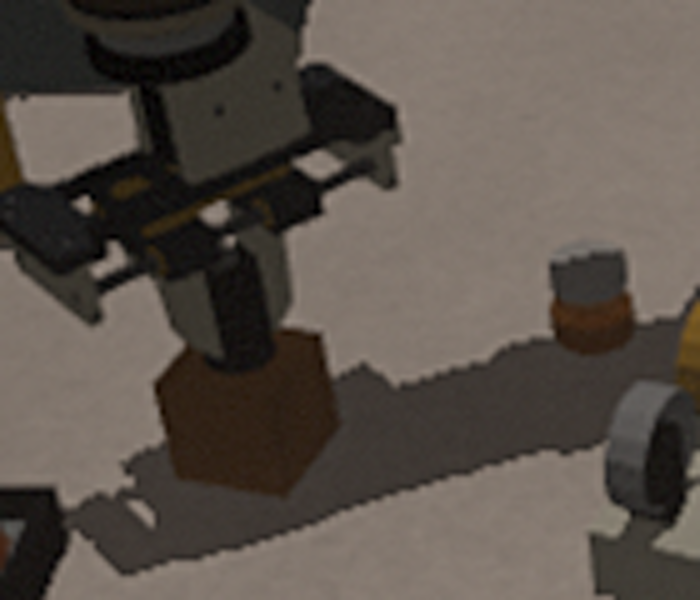

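View pics/w20c.png

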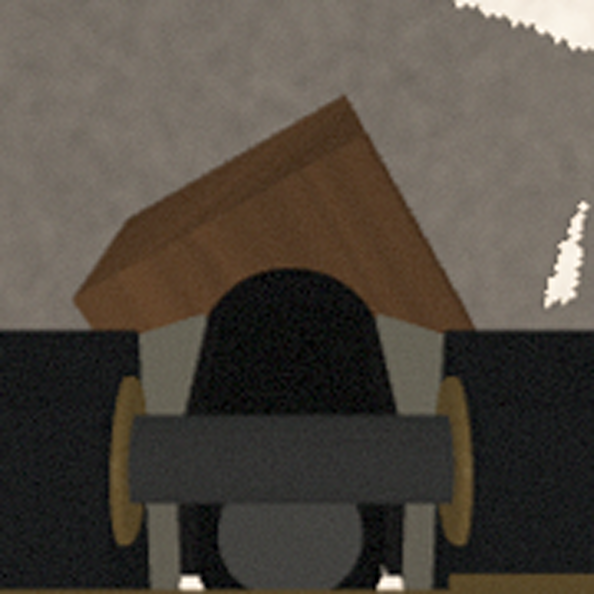

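play_rows(increments=[{"x": 0.001, "y": 0.0015, "z": 0, "spin": 0, "jaw": -1}, {"x": 0.001, "y": 0.0022, "z": 0, "spin": 0, "jaw": -1}, {"x": 0.001, "y": 0.0022, "z": 0, "spin": 0, "jaw": -1}, {"x": 0.001, "y": 0.0022, "z": 0, "spin": 0, "jaw": -0.2}, {"x": 0.001, "y": 0.0022, "z": 0, "spin": 0, "jaw": 0.2}, {"x": 0.001, "y": 0.0022, "z": 0, "spin": 0, "jaw": 0.5}, {"x": 0.001, "y": 0.0022, "z": 0, "spin": 0, "jaw": 0.8}, {"x": 0.001, "y": 0.0022, "z": 0, "spin": 0, "jaw": 1}, {"x": 0.001, "y": 0.0022, "z": 0, "spin": 0, "jaw": 1}])

```text
clock: 30.48
position: [0.506, -0.3177, 0.2523]
ee_rot: [-0.805, 1.696, -1.682]
force: [-0.2, 0.4, -0.5]
width: 0.889
```

Run:
```python
from h import *
st(1)
grab('wrist','w21')
```

```text
t 30.475 F [-0.2265  0.383  -0.4936] tq [-0.1098  0.0661 -0.003 ] tz [-0.003] q7eff 0.0005128088196215685 q [-0.5356  0.2925] w 0.08178200912412473
zyaw -38.92151858681564 [ 0.506  -0.3177  0.2523] tilt [-0.0015  0.0075 -1.    ]
```

View pics/w21.png

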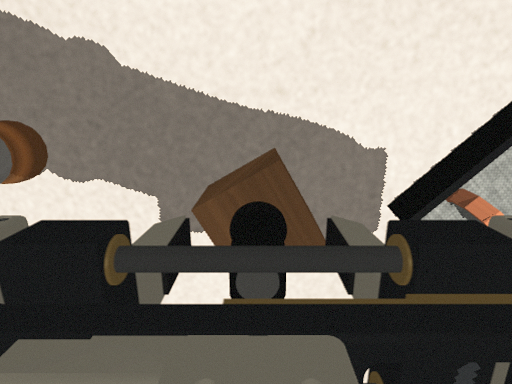

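Released and free on both sides. Lifting clear.

play_rows(increments=[{"x": 0, "y": -0.02, "z": 0, "spin": 0, "jaw": 1}, {"x": 0, "y": -0.06, "z": 0, "spin": 0, "jaw": 1}, {"x": 0, "y": -0.11, "z": 0, "spin": 0, "jaw": 1}, {"x": 0, "y": -0.16, "z": 0, "spin": 0, "jaw": 1}, {"x": 0.05, "y": -0.16, "z": 0, "spin": 0, "jaw": 1}, {"x": 0.08, "y": -0.16, "z": 0, "spin": 0, "jaw": 1}, {"x": 0.08, "y": -0.16, "z": 0, "spin": 0, "jaw": 1}])

```text
clock: 31.4
position: [0.4534, -0.3836, 0.4138]
ee_rot: [-0.801, 1.698, -1.687]
force: [-0.1, -0.1, 0.2]
width: 1.0
```

Run:
```python
from h import *
st(1)
grab('wrist','w22');grab('scene','s22');grab('top','t22');riser('t22')
P=cloud('w22');z=P[...,2];v,u=np.mgrid[:384,:512];w=(v<215)
m=w&(z>.1)&(z<.14);print(cv2.minAreaRect(P[m][:,:2].astype(np.float32)),np.median(z[m]))
crop('s22',100,120,330,260,3.4,'s22c')
a=load('t0')[0].astype(int);b=load('t22')[0].astype(int);print([ (f,) for f in []])
```

```text
t 31.4 F [-0.068  -0.1389  0.1962] tq [-0.1103  0.0421 -0.0142] tz [-0.0142] q7eff 0.48548759892582893 q [-0.3712  0.2956] w 0.09201457326327192
zyaw -39.2300276642481 [ 0.4534 -0.3836  0.4138] tilt [-0.0005  0.0057 -1.    ]
((0.5561220645904541, 0.005963340401649475), (0.22041702270507812, 0.13276883959770203), 75.96331787109375)
((0.5042644739151001, -0.3177064061164856), (0.025608455762267113, 0.02507670409977436), 50.75656509399414) 0.12135676670326562
[]
```

View pics/s22c.png

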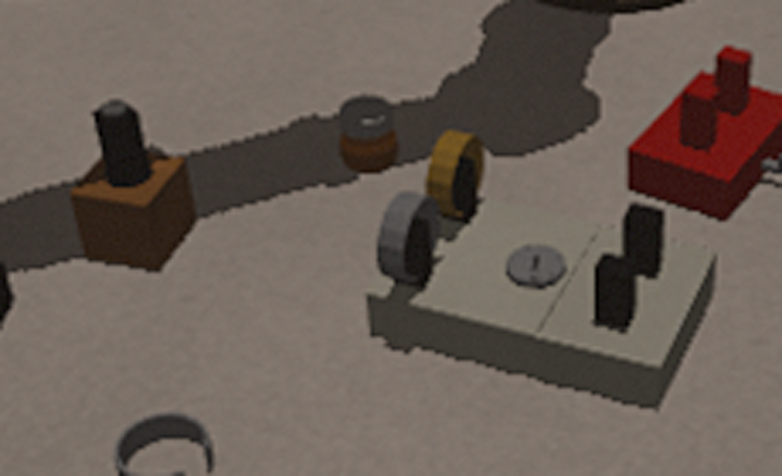

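View pics/t22.png

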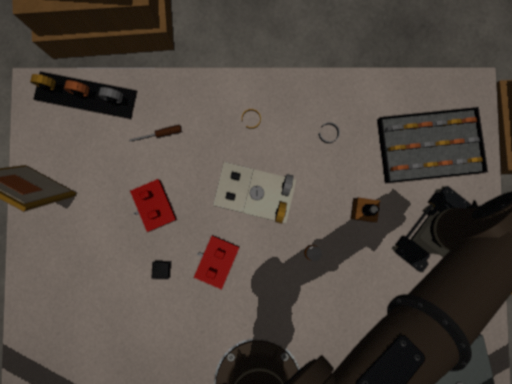

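View pics/w22.png

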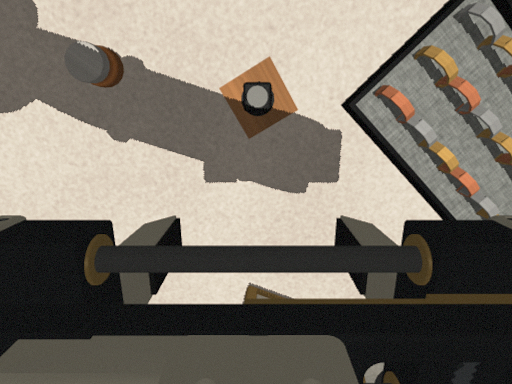

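Run:
```python
from h import *
# integrated darkness across seam, converted to mm of 'black', from z=.04 plane; sample along seam
c0=np.array([.5569,.0009]);d=np.array([np.cos(np.radians(76)),np.sin(np.radians(76))]);n=np.array([-d[1],d[0]])
for f in('w8','w9','w10','w13','w14','w15','w16','w17','w18'):
    im,dd,M,K=load(f);g=cv2.cvtColor(im,cv2.COLOR_BGR2GRAY).astype(np.float32)
    prof=[]
    S=np.arange(.018,.036,.00025)
    for t in np.arange(-.02,.0205,.0005):
        uv=np.array([proj(f,np.r_[c0+d*s+n*t,.04]) for s in S],np.float32)
        prof.append(cv2.remap(g,uv[None,:,0],uv[None,:,1],cv2.INTER_LINEAR)[0])
    p=np.median(np.array(prof),0);i=np.argmin(p[8:-8])+8
    bg=np.median(np.r_[p[max(0,i-16):i-7],p[i+8:i+17]])
    print(f,'pos mm',S[i]*1e3,'min',p[i],'bg',bg,'width mm',np.clip((bg-p[i-7:i+8])/bg,-1,1).sum()*.25)
```

```text
w8 pos mm 26.000000000000007 min 106.65625 bg 114.671875 width mm 0.12397807
w9 pos mm 25.750000000000007 min 106.82422 bg 114.07324 width mm 0.11066595
w10 pos mm 20.0 min 91.125 bg 115.23633 width mm 0.59602803
w13 pos mm 26.000000000000007 min 100.45703 bg 111.100586 width mm 0.13022888
w14 pos mm 26.250000000000007 min 101.32422 bg 111.07471 width mm 0.13065596
w15 pos mm 26.250000000000007 min 99.12305 bg 110.756836 width mm 0.13710709
w16 pos mm 26.000000000000007 min 101.4707 bg 110.890625 width mm 0.11515428
w17 pos mm 26.000000000000007 min 101.50391 bg 111.00781 width mm 0.11770269
w18 pos mm 26.250000000000007 min 105.578125 bg 113.7832 width mm 0.13377793
```

Run:
```python
from h import *
st(3)
print(arm.sign_off())
```

```text
t 31.65 F [-0.1869  0.5148  0.2926] tq [-0.0716  0.0881 -0.0145] tz [-0.0368 -0.0129  0.0063] q7eff -0.0137681482010521 q [-0.3726  0.2954] w 0.09171683426828732
zyaw -38.8154978780206 [ 0.4569 -0.3802  0.412 ] tilt [-0.0014  0.0079 -1.    ]
the job is handed in; nothing more can be done
None
```

I pushed the loose half shut, then turned the cam clockwise until it came up tight. The driver is back in its stand, and I handed the job in at 31.7 s.

**Last checks**
- **Gap:** the riser measures 220.4 mm overall. The seam is a hairline, about 0.1 mm equivalent, and no wider after the driver came out.
- **Tightness:** the settled torque was 0.315 N m by joint effort and about 0.305 N m by the wrist sensor, inside the 0.3–0.33 range. I stopped there.
- **Driver:** it stands upright in its hole, top at 121 mm, within about 1 mm and 1° of where it started.
- **Bystanders:** I saw none of them move in the final top view. I only checked this by eye, and the arm's shadow falls across the jar there.

**What disagreed**
- **Torque readings:** they differed during the draw-in; at one point joint effort showed 0.15 while the wrist sensor showed about 0.08. Joint effort also spiked to 0.44 for a moment after one step. The first wrist reading after that was about 0.27 and none went over 0.37, so I took it as the motor's own transient.
- **Cam angle:** after I relaxed the twist and lifted out, the disc read about 2–4° back from its tightest position. I did not put the driver back in to check whether it is still tight.

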